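# Fetch the doming block from behind the bench stock and tidy up

## Task

The steel doming block is boxed in at the back of the wooden tray: first move the three tall pieces around it (the amber jar, the ring mandrel and the bur caddy) over to the black rubber mat and stand them there, upright and let go of. Only when all three stand on the mat, take the doming block and set it down in the middle of the round hammering stump, right way up; after that put the three pieces back in the tray, upright, each exactly where it stood at the start. Set everything down gently rather than dropping it, tip nothing over, and leave the tin, the brass weight and the polishing bar where they are.

Things in the scene. Friction and masses are not known exactly. Their poses are not given: they have to be found in the camera images.
- jar_mid (a point): Amber glass jar with a paper band round its foot and a black screw cap, about 0.15 kg: round, 42 mm diameter up to 68 mm height, narrowing above to the 35 mm cap, 92 mm tall in all. The point is at its centre, 46 mm above its underside; z up. It starts at one of the three places in the tray (see the tray).
- mandrel_mid (a point): Steel ring mandrel on a foot, about 0.25 kg: a round foot 46 mm in diameter and 12 mm high with a slim round, nearly straight steel post standing on its middle, 23 mm in diameter at the bottom and 19 mm at the top; 92 mm tall in all. The point is on its axis, 46 mm above its underside; z up. It starts at one of the three places in the tray.
- caddy_mid (a point): Bur caddy: a square block of light wood 42 x 42 mm, 64 mm tall, with five thin steel burs fixed in its top, 92 mm tall in all, about 0.14 kg. The point is on its axis, 46 mm above its underside (18 mm below the wood's top); z up, x and y square to its sides. It starts at one of the three places in the tray.
- block_mid (a point): Doming block, the thing to fetch: a 40 mm steel cube with round dark hollows of different sizes in its faces, the four-hollow face on top, about 0.45 kg. The point is at its centre, 20 mm above its underside; z up, x and y square to its sides. It starts at about x = +30 mm, y = 0 of the tray, with the tall pieces only some 15 mm from three of its sides, too close for a gripper.
- tray: Fixed wooden tray, 170 mm along its x (away from the robot), 240 mm along y; floor 8 mm and rim (6 mm wide) 14 mm above the bench. Origin at its centre, at bench height. Three dark round spots in its floor, 51 mm across, at x, y = (30, 56), (30, -56), (-27, 0) mm mark the tall pieces' places; which stands where varies. Each returns to its own, within 12 mm.
- mat: Fixed black rubber mat, the side area: 250 mm along its x, 130 mm along its y, 3 mm thick, on the bench to one side of the tray (left or right). Origin at its centre on the bench; x points roughly away from the robot, z up. Empty at the start.
- stump: Fixed round hammering stump of wood with a dark band, 100 mm in diameter, flat top 30 mm above the bench, on the other side of the tray from the mat. Origin at the centre of its underside, at bench height; z up. The block's centre belongs over its axis, within 12 mm.
- tin: Small round aluminium tin, 32 mm in diameter, 18 mm high, standing in the tray's corner at about x = -50 mm, y = +90 mm of the tray. Leave alone (a shift of 20 mm or more fails). Origin at the centre of its underside.
- weight: Small brass weight with a knob, 28 mm in diameter, 38 mm high, standing on the bench about 100 mm from the stump's centre. Leave alone (a shift of 20 mm or more fails). Origin at the centre of its underside.
- bar: Red-brown bar of polishing compound in a paper sleeve, 30 x 90 x 22 mm (x, y, z), lying on the bench just beyond the mat's far end. Leave alone (a shift of 20 mm or more fails). Origin at the centre of its underside.
Not all that is in view belongs to the job. Of the things like the part that bears block_mid, leave any that is purple; of the rest the smaller one is meant.

How it is judged:
On the way, in this order (a step that is already met when the one before it is completed fails the run):
1. the jar, the mandrel and the caddy all stand released and upright on the mat, the doming block still in its place (x of jar_mid in the frame of mat between -0.125 and 0.125 m and y of jar_mid in the frame of mat between -0.065 and 0.065 m and z of each of jar_mid, mandrel_mid, caddy_mid in the frame of mat below 0.055 m and angle between each of jar_mid, mandrel_mid, caddy_mid's own z axis and vertical below 0.12 rad and contact force between the fingers and jar below 0.1 N and x of mandrel_mid in the frame of mat between -0.125 and 0.125 m and y of mandrel_mid in the frame of mat between -0.065 and 0.065 m and contact force between the fingers and mandrel below 0.1 N and x of caddy_mid in the frame of mat between -0.125 and 0.125 m and y of caddy_mid in the frame of mat between -0.065 and 0.065 m and contact force between the fingers and caddy below 0.1 N and distance of block_mid from where it was at the start of the episode below 0.02 m), for 0.2 s.
2. the doming block stands released in the middle of the stump while the three pieces still stand on the mat (horizontal distance between block_mid and stump below 0.012 m and z of block_mid in the frame of stump between 0.046 and 0.054 m and angle between block_mid's own z axis and vertical below 0.1 rad and contact force between the fingers and block below 0.1 N and linear speed of block below 0.02 m/s and x of jar_mid in the frame of mat between -0.125 and 0.125 m and y of jar_mid in the frame of mat between -0.065 and 0.065 m and z of each of jar_mid, mandrel_mid, caddy_mid in the frame of mat below 0.055 m and angle between each of jar_mid, mandrel_mid, caddy_mid's own z axis and vertical below 0.12 rad and contact force between the fingers and jar below 0.1 N and x of mandrel_mid in the frame of mat between -0.125 and 0.125 m and y of mandrel_mid in the frame of mat between -0.065 and 0.065 m and contact force between the fingers and mandrel below 0.1 N and x of caddy_mid in the frame of mat between -0.125 and 0.125 m and y of caddy_mid in the frame of mat between -0.065 and 0.065 m and contact force between the fingers and caddy below 0.1 N), for 0.2 s.
At the end, for the whole second after the job is handed in: The doming block stands right way up on the stump, its centre within 12 mm of the stump's axis; jar, mandrel and caddy stand upright in the tray, each within 12 mm of where it stood at the start; all released and at rest (horizontal distance between block_mid and stump below 0.012 m and z of block_mid in the frame of stump between 0.046 and 0.054 m and angle between each of block_mid, jar_mid, mandrel_mid, caddy_mid's own z axis and vertical below 0.1 rad and contact force between the fingers and block below 0.1 N and linear speed of each of block, jar, mandrel, caddy below 0.02 m/s and distance of each of jar_mid, mandrel_mid, caddy_mid from where it was at the start of the episode below 0.012 m and contact force between the fingers and jar below 0.1 N and contact force between the fingers and mandrel below 0.1 N and contact force between the fingers and caddy below 0.1 N); the robot touches nothing.
It fails at once if the tin, the brass weight or the polishing bar was shifted by 20 mm or more (distance of any of tin, weight, bar from where it was at the start of the episode above 0.02 m).
It fails at once if a tall piece or the block was tipped over (angle between any of jar_mid, mandrel_mid, caddy_mid, block_mid's own z axis and vertical above 0.7 rad).
It fails at once if a tall piece or the block was dropped (fell freely more than about 20 mm) ((linear speed of jar above 0.6 m/s and contact force between the fingers and jar below 0.05 N) or (linear speed of mandrel above 0.6 m/s and contact force between the fingers and mandrel below 0.05 N) or (linear speed of caddy above 0.6 m/s and contact force between the fingers and caddy below 0.05 N) or (linear speed of block above 0.6 m/s and contact force between the fingers and block below 0.05 N)).
It also fails if it takes over 144 s, if anything falls off the work surface, if the arm or the gripper's body presses on something with over 40 N, if the wrist force passes 120 N, or if a joint passes its speed limit or range.

## Robot

A 6-joint arm with a two-finger parallel gripper is mounted at the origin on the work surface. World frame = base frame: x ahead of the robot, y to its left, z up, the work surface at z = 0. Lengths are in m, angles in rad, forces in N, time in s.
With the tool pointing down it reaches from about 0.375 to 0.975 m from the base axis. Payload 3.8 kg.
Tool frame: the origin (TCP) lies at the very end of the fingers, on their centre line; the grasp point (between the pads) lies grip_depth behind it (grip_depth is the distance from the TCP to the grasp point, in m); z points along the fingers, y is the line along which they close (so a half turn about z gives the same grasp; the last joint's range is limited). The gripper opens to 85 mm and grips with 20 to 120 N. Pads are 22 mm wide; open, the fingers measure 114 mm over their backs; the gripper's body (76 mm by 85 mm) begins 54 mm behind the grasp point. The pads swing forward as they close: fully open they stand 13 mm farther back than shut.
Start: joints at [-1.152, 0.264, 1.604, -0, 1.274, -0.037], TCP at [0.297, -0.606, 0.231] pointing down, gripper open.
Joint ranges: [-2.63, 2.63], [-0.94, 2.18], [0.31, 2.57], [-1.31, 4.45], [0, 2.66], [-2.55, 2.55]. Speed limits (rad/s): [2.57, 2.57, 3.14, 3.14, 3.14, 3.14].

## Interface

Orientations are given as a unit quaternion [x, y, z, w].
In Python, from rig import * gives the robot as it stands.
- The arm moves only by the tool arm_command, never from a script. Its argument "commands" is a list of rows, each a list of 2 entries, a list of its own where there are three numbers: the shift along the tool's x, y, z in mm, then the turn, a rotation vector about the tool's x, y, z in rad. A call has 1 to 5 rows; each row shifts and turns the commanded pose from where the row before left it, along the tool's axes as they then stand; what a row does not reach is not made up. A row lasts 1/10 s, in which the tool goes at most 50 mm and 8.59 degrees, less where a joint would pass 70% of its speed; a pose out of reach is approached as far as the arm can. A call is refused whole if a number of a shift passes 50 or a number of a turn 0.15, either way. A call with a gripper value outside its range is refused whole. "gripper" is the opening, from 0 (shut) to 1 (fully open), set as the call begins (left out, the last holds). The fingers move at their own pace and stop on an object; "force" is the grip in N (left out, the last holds). Time passes only in rows, so rows that do not move let the fingers close. It gives the time, the measured TCP pose, the force, the opening and the grip force at its end, in the units of the state.
- observe(): the state, without advancing time (a new reading comes with each control period).
- snapshot(name): name is "scene" or "top" or "wrist"; returns (picture, depth): 480x640x3 uint8, red, green, blue; 480x640 float32, m along the optical axis (not along the pixel's ray), 0 where there is no reading.
- calibration(name): a dict with "vertical_fov" (degrees; the focal length in pixels is half the picture's height over the tangent of half this angle, whatever the lens; pixels are square), "cx", "cy" (the principal point, pixels), "view" (4x4, takes a point from world to camera coordinates). Camera axes: x right, y up, looking along -z (the intrinsics and any distortion apply to the point x, -y, -z); pixel columns grow to the right and rows downward; lengths in m; the calibration is good to about 2 mm. A picture is of the moment at which its call begins: read the wrist's pose just before it. calibration takes no time and is no camera call; for the wrist camera it gives the pose at the moment of the call.
- hand_in(): hands the job in; it is judged then, once.
Trained networks look in the newest picture that a camera, given by its name, has taken for a name from the list of things; names that differ only in an ending like _2 or _b are one class to them, and where a whole thing is asked for, a point or a joint stands for the part that bears it (a point fixed in the world has none). Each returns a list of dicts, best first, with "score" (0 to 1); they miss things now and then, are a little off and sometimes report something else, mostly with a low value. They report only what shows in the picture. A call takes as long as a camera call. They do not tell look-alikes from the thing itself.
- boxes_of(target, camera): "at" ([x, y, z] in m, in the coordinates of the camera as it stood for that picture, good to about 4 mm: the middle of the surface that is visible of it).
- silhouettes(target, camera): "mask" (480x640 bool, what is visible of it).
The state is a dict: "t": time; "joint_pos": joint angles; "dq": joint speeds; "tau": joint torques, N m; "tcp_pos": TCP position; "tcp_rot": TCP orientation; "wrist_force": force on the tool from outside, world axes, zero at the start; "ft_torque": the same for the moment, N m; "opening": opening from 0.0 (shut) to 1.0 (fully open); "finger_force": force on a finger pad.
Only numpy, scipy, OpenCV 4.12 (cv2) and the standard library are available. Lean on these libraries where they do the work, as an engineer would, in place of code of your own. Each camera call takes 0.05 s, during which the arm holds its last target. There are 200 camera calls.

## Working session

There is one attempt and no reset: what is moved stays moved. The work goes in short steps, Python scripts to look and compute and a tool call to move; the robot and the scene stay as the last step left them, time stands still between calls to the robot, and variables do not carry over. Pictures are saved under pics/ and viewed, at most 14 in all, crops included, and the job is handed in when it is done.

Besides the shell and the picture viewer there is one more tool, called after "Emit:" by a JSON object that holds its "fn" and its "kwargs". arm_command: Moves the arm, as the interface text tells. Its arguments: {"type":"object","properties":{"commands":{"type":"array"},"gripper":{"type":"number"},"force":{"type":"number"}},"required":["commands"]}

```bash
mkdir -p pics; ls
cat > h.py <<'E'
from rig import *
import numpy as np, cv2
def cam(n):
    c=calibration(n); f=240/np.tan(np.radians(c["vertical_fov"])/2); return c,f,np.linalg.inv(np.array(c["view"]))
def px2w(n,u,v,d,C=None):
    c,f,T=C or cam(n)
    u=np.asarray(u,float);v=np.asarray(v,float)
    p=np.stack([(u-c["cx"])*d/f,-(v-c["cy"])*d/f,-d*np.ones_like(u),np.ones_like(u)],-1)
    return (p@T.T)[...,:3]
def cloud(n,dep,C=None):
    v,u=np.mgrid[:480,:640]; return px2w(n,u,v,dep,C)
E
python3 - <<'E'
from h import *
print(observe()); print({k:v for k,v in calibration("top").items()},calibration("scene"))
for n in("top","scene"):
    im,d=snapshot(n); cv2.imwrite(f"pics/{n}0.png",im[...,::-1]); np.save(n+"0.npy",d)
    C=cam(n)
    for t in["jar_mid","mandrel_mid","caddy_mid","block_mid","tray","mat","stump","tin","weight","bar"]:
        for r in silhouettes(t,n)[:4]:
            m=r["mask"]; ys,xs=np.nonzero(m); P=cloud(n,d,C)[m&(d>0)]
            print(n,t,round(r["score"],2),m.sum(),(int(xs.mean()),int(ys.mean())),np.median(P,0).round(3),np.percentile(P,[2,98],axis=0).round(3).tolist())
E
```

```text
pics
{'t': 0.0, 'joint_pos': array([-1.15194117e+00,  2.64728256e-01,  1.60541698e+00, -3.31061284e-05,
        1.27371531e+00, -3.69093568e-02]), 'dq': array([-7.09528037e-04,  6.23022066e-04,  5.49463937e-04,  3.93916963e-05,
       -5.25865567e-04, -5.80095286e-04]), 'tau': array([-5.40603232e-04, -5.15105796e+01, -3.67314899e+01, -4.11453058e-06,
        1.28139148e-02,  6.92000441e-06]), 'tcp_pos': array([ 0.2967747 , -0.60541449,  0.22995561]), 'tcp_rot': array([ 9.74145283e-01,  2.25919633e-01, -2.30774287e-04, -1.11032981e-03]), 'wrist_force': array([ 0.30357864,  0.00842177, -0.66736169]), 'ft_torque': array([ 0.00968454, -0.00157699,  0.00853053]), 'finger_force': 0.0, 'opening': 1.0021665111353824}
{'vertical_fov': 43.40263582600791, 'cx': 308.7800193769525, 'cy': 244.9922131032824, 'view': array([[ 0.02181848, -0.99934829,  0.02875659, -0.03189718],
       [ 0.98454446,  0.02647691,  0.17312184, -0.5365425 ],
       [-0.1737704 ,  0.02453489,  0.98448052, -1.39866357],
       [ 0.        ,  0.        ,  0.        ,  1.        ]])} {'vertical_fov': 46.288826989445745, 'cx'
[... 2511 characters left out ...]
, 0.044]]
scene tray 0.9 5736 (351, 280) [0.611 0.001 0.01 ] [[0.501, -0.086, 0.002], [0.68, 0.151, 0.017]]
scene mat 0.62 4023 (431, 198) [0.506 0.321 0.004] [[0.375, 0.261, 0.001], [0.614, 0.387, 0.008]]
scene stump 0.96 2810 (157, 326) [ 0.512 -0.33   0.031] [[0.456, -0.375, 0.003], [0.549, -0.283, 0.034]]
scene tin 0.8 226 (380, 237) [0.552 0.128 0.026] [[0.534, 0.117, 0.01], [0.564, 0.146, 0.03]]
scene weight 0.71 275 (150, 286) [ 0.412 -0.301  0.023] [[0.399, -0.313, 0.003], [0.419, -0.287, 0.038]]
scene bar 0.72 661 (484, 232) [0.661 0.315 0.022] [[0.641, 0.278, 0.005], [0.673, 0.364, 0.026]]
scene bar 0.66 664 (367, 274) [0.631 0.03  0.047] [[0.6, 0.013, 0.012], [0.64, 0.053, 0.052]]
```

Run:
```python
import cv2
a=cv2.imread("pics/top0.png"); cv2.imwrite("pics/top0c.png",cv2.resize(a[130:330,120:480],(792,440),interpolation=cv2.INTER_CUBIC))
b=cv2.imread("pics/scene0.png"); cv2.imwrite("pics/scene0c.png",cv2.resize(b[160:390,120:520],(800,460),interpolation=cv2.INTER_CUBIC))
```

```text
(no output)
```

View pics/top0c.png

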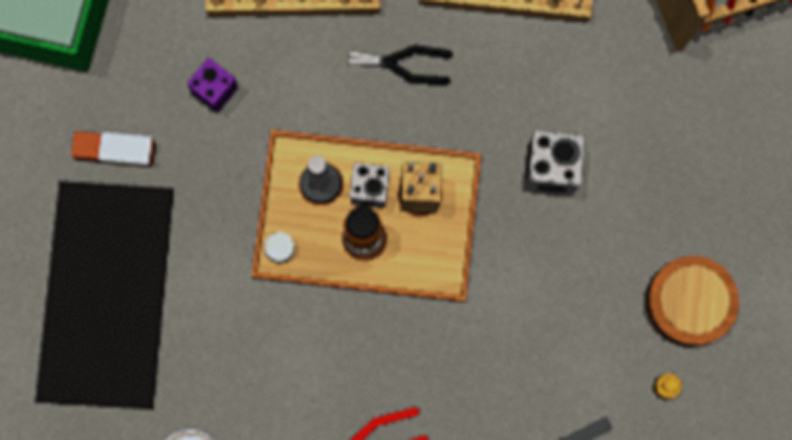

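View pics/scene0c.png

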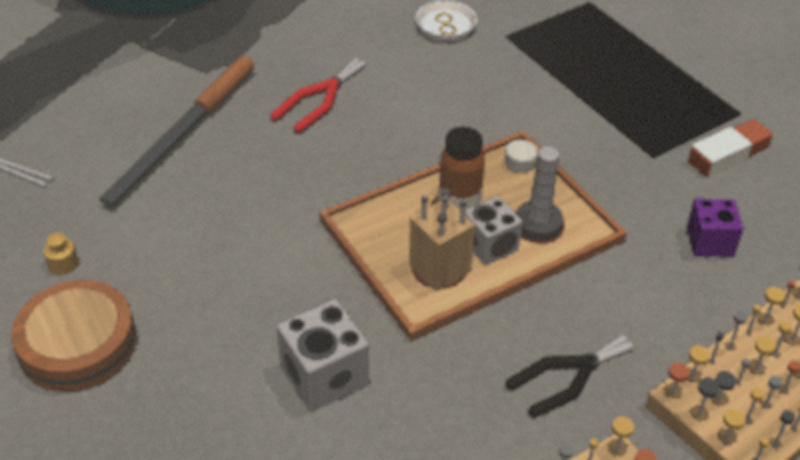

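The look-alikes for the block in the top image are purple at (215,167), which is excluded, a large grey one at (371,202), and a small grey one in the tray at (287,213). The small one in the tray is meant. The mandrel is at tray +y (265,211), the caddy at −y (310,214) and the jar in front (284,233).

Run:
```python
from h import *
import rig; print([k for k in dir(rig) if not k.startswith('_')]); print(globals().get("grip_depth"))
d=np.load("top0.npy"); C=cam("top"); P=cloud("top",d,C)
snapshot("top")
for t in["tray","mat"]:
    m=silhouettes(t,"top")[0]["mask"]; Q=P[m&(d>0)&(P[...,2]<.03)]
    h=cv2.minAreaRect((Q[:,:2]*1000).astype(np.float32)); print(t,h, cv2.boxPoints(h).round().tolist())
s=P[(d>0)&(P[...,2]>.026)&(P[...,2]<.034)&(np.hypot(P[...,0]-.497,P[...,1]+.325)<.06)]
print("stump",cv2.minEnclosingCircle((s[:,:2]*1000).astype(np.float32)),s.mean(0))
dS=np.load("scene0.npy"); PS=cloud("scene",dS)
A=np.concatenate([P[d>0],PS[dS>0]])
for n,(x,y),z0,z1 in[("jarcap",(.555,.035),.092,.112),("mandtop",(.615,.085),.09,.112),("caddytop",(.61,-.025),.066,.078),("block",(.613,.033),.042,.054)]:
  for nm,B in(("top",P[d>0]),("scene",PS[dS>0])):
    q=B[(B[:,2]>z0)&(B[:,2]<z1)&(np.hypot(B[:,0]-x,B[:,1]-y)<.032)]
    if len(q)>5: print(n,nm,len(q),q.mean(0).round(4),cv2.minAreaRect((q[:,:2]*1000).astype(np.float32)))
print(calibration("wrist"))
```

```text
['PlanningError', 'boxes_of', 'calibration', 'grip_depth', 'hand_in', 'observe', 'silhouettes', 'snapshot']
0.0187
tray ((590.2103271484375, 35.77653503417969), (245.1339874267578, 177.30052185058594), 85.4303970336914) [[492.0, -79.0], [669.0, -93.0], [688.0, 151.0], [512.0, 165.0]]
mat ((492.80322265625, 325.49212646484375), (131.7427520751953, 251.33334350585938), 87.90774536132812) [[365.0, 264.0], [616.0, 255.0], [621.0, 387.0], [370.0, 396.0]]
stump ((498.03826904296875, -326.048583984375), 50.60298156738281) [ 0.49788328 -0.32684985  0.03003459]
jarcap top 173 [0.5621 0.0407 0.0994] ((562.301513671875, 40.713470458984375), (33.24604415893555, 32.49326705932617), 1.5492563247680664)
jarcap scene 245 [0.567 0.038 0.1  ] ((565.1705932617188, 39.47050857543945), (33.101219177246094, 35.315223693847656), 57.00619888305664)
mandtop top 57 [0.6217 0.0906 0.0991] ((622.4998168945312, 90.27422332763672), (18.75567626953125, 16.816448211669922), 0.23602508008480072)
mandtop scene 104 [0.6259 0.0881 0.0985] ((624.4091796875, 89.52529907226562), (18.915512084960938, 19.053625106811523), 7
[... 324 characters left out ...]
6 [0.6166 0.0351 0.0477] ((616.607666015625, 34.70173645019531), (39.781734466552734, 40.05399703979492), 86.51342010498047)
block scene 415 [0.6191 0.0331 0.0487] ((611.1309204101562, 34.928409576416016), (40.839786529541016, 58.1854248046875), 82.81665802001953)
{'vertical_fov': 62.12711606771576, 'cx': 321.8516100947309, 'cy': 239.6721672253685, 'view': array([[ 4.40017964e-01, -8.97988685e-01,  7.16847397e-04,
        -6.74971027e-01],
       [ 8.63400921e-01,  4.22850135e-01, -2.75202857e-01,
         3.64360302e-02],
       [ 2.46825933e-01,  1.21713128e-01,  9.61385913e-01,
        -3.78007404e-01],
       [ 0.00000000e+00,  0.00000000e+00,  0.00000000e+00,
         1.00000000e+00]])}
```

Emit:
{"fn": "arm_command", "kwargs": {"commands": [[[0, 0, -50], [0, 0, 0.15]], [[0, 0, -50], [0, 0, 0.15]], [[0, 0, -20], [0, 0, 0.15]], [[0, 0, 0], [0, 0, 0]]]}}

```text
t: 1.65
tcp_pos: [0.298, -0.6081, 0.3577]
tcp_rot: [1.0, 0.002, 0.002, 0.005]
wrist_force: [0.6, 0.1, 0.3]
opening: 1.0
finger_force: 0.0
```

Emit:
{"fn": "arm_command", "kwargs": {"commands": [[[0, 0, 0], [0, 0, 0.08]], [[14, -44, 2], [0, 0, 0]], [[14, -44, 2], [0, 0, 0]], [[14, -44, 2], [0, 0, 0]], [[14, -44, 2], [0, 0, 0]]]}}

```text
t: 2.15
tcp_pos: [0.3659, -0.4326, 0.3412]
tcp_rot: [0.999, -0.036, -0.001, -0.001]
wrist_force: [0.9, 0.3, 0.6]
opening: 1.001
finger_force: 0.0
```

Emit:
{"fn": "arm_command", "kwargs": {"commands": [[[14, -44, 4], [0, 0, 0]], [[14, -44, 4], [0, 0, 0]], [[14, -44, 4], [0, 0, 0]], [[14, -44, 4], [0, 0, 0]], [[14, -44, 4], [0, 0, 0]]]}}

```text
t: 2.65
tcp_pos: [0.4518, -0.2184, 0.3215]
tcp_rot: [0.999, -0.036, -0.001, -0.0]
wrist_force: [-0.2, 0.2, 0.2]
opening: 0.999
finger_force: 0.0
```

Emit:
{"fn": "arm_command", "kwargs": {"commands": [[[14, -44, 4], [0, 0, 0]], [[14, -44, 4], [0, 0, 0]], [[14, -44, 4], [0, 0, 0]], [[0, 0, 0], [0, 0, 0]], [[0, 0, 0], [0, 0, 0]]]}}

```text
t: 3.15
tcp_pos: [0.5032, -0.0909, 0.3096]
tcp_rot: [0.999, -0.035, -0.001, 0.0]
wrist_force: [-1.6, -1.2, 0.7]
opening: 0.999
finger_force: 0.0
```

```bash
cat >> h.py <<'E'
from scipy.spatial.transform import Rotation as Rn
def to(x,y,z,yaw):
    """tool-frame shift mm (world-const, in final yaw frame) and turn about z"""
    s=observe(); R=Rn.from_quat(s["tcp_rot"]); 
    ex=R.as_matrix()[:,0]; cy=np.arctan2(ex[1],ex[0])
    T=Rn.from_euler("z",yaw)*Rn.from_quat([1,0,0,0])
    dw=np.array([x,y,z])-s["tcp_pos"]
    print("t",round(s["t"],2),"tcp",s["tcp_pos"].round(4),"yaw",round(cy,4),"shift in cur frame",(R.inv().apply(dw)*1000).round(1),"in final",(T.inv().apply(dw)*1000).round(1),"turn",(R.inv()*T).as_rotvec().round(3))
E
python3 - <<'E'
from h import *
C=cam("wrist"); im,d=snapshot("wrist"); cv2.imwrite("pics/w1.png",im[...,::-1]); P=cloud("wrist",d,C)
print("cam",C[2][:3,3])
for n,(x,y),z0,z1 in[("jarcap",(.563,.038),.092,.112),("mandtop",(.624,.089),.09,.112),("caddytop",(.615,-.022),.066,.078),("block",(.616,.034),.042,.054),("jarlow",(.563,.038),.03,.07),("mandfoot",(.624,.089),.012,.024)]:
    q=P[(d>0)&(P[...,2]>z0)&(P[...,2]<z1)&(np.hypot(P[...,0]-x,P[...,1]-y)<.032)]
    if len(q)>5: print(n,len(q),q.mean(0).round(4),cv2.minAreaRect((q[:,:2]*1000).astype(np.float32)))
to(.563,.039,.13,-.08)
E
```

```text
cam [ 0.57231072 -0.09588941  0.4521134 ]
jarcap 1361 [0.5641 0.0378 0.0995] ((563.9006958007812, 38.95991516113281), (33.92317199707031, 34.44565963745117), 50.59780502319336)
mandtop 564 [0.6234 0.0872 0.0986] ((623.6713256835938, 88.68960571289062), (18.94670867919922, 18.5246524810791), 77.25323486328125)
caddytop 2011 [ 0.6143 -0.0247  0.0718] ((614.9859619140625, -22.903181076049805), (42.21525192260742, 42.817115783691406), 0.863584578037262)
block 1921 [0.6186 0.0323 0.0479] ((618.7975463867188, 33.07537078857422), (40.147525787353516, 40.30782699584961), 85.3704833984375)
jarlow 495 [0.5651 0.0225 0.0504] ((562.8932495117188, 26.934797286987305), (18.051956176757812, 41.02490997314453), 86.31465148925781)
mandfoot 1106 [0.6225 0.0825 0.0194] ((623.4380493164062, 87.07682800292969), (41.6295051574707, 45.153507232666016), 75.23483276367188)
t 3.2 tcp [ 0.5032 -0.0919  0.3101] yaw -0.072 shift in cur frame [  50.6 -135.   179.9] in final [  49.2 -135.3  180.1] turn [0.    0.002 0.008]
```

View pics/w1.png

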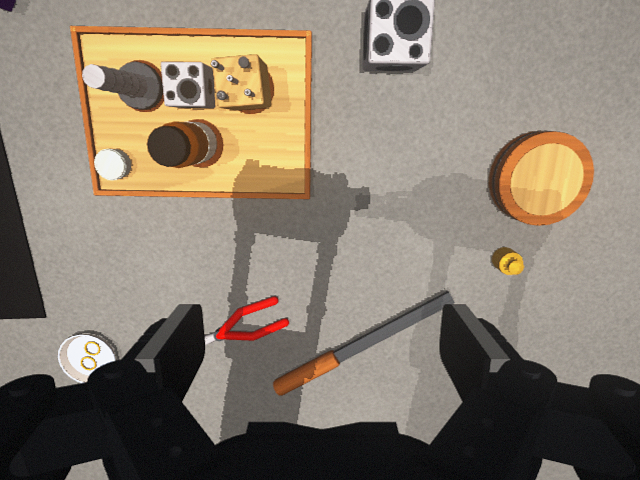

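The jar's black cap is at about (172,146), the mandrel top at (94,77), the caddy at (238,80) and the block at (186,83). Everything agrees with the top camera.

Emit:
{"fn": "arm_command", "kwargs": {"commands": [[[12.5, -34, 27], [0, 0, 0.008]], [[12.5, -34, 27], [0, 0, 0]], [[12.5, -34, 27], [0, 0, 0]], [[12.5, -34, 27], [0, 0, 0]], [[0, 0, 45], [0, 0, 0]]]}}

```text
t: 3.7
tcp_pos: [0.5684, 0.0409, 0.16]
tcp_rot: [0.999, -0.04, 0.004, -0.001]
wrist_force: [1.3, 0.5, 0.2]
opening: 0.999
finger_force: 0.0
```

Emit:
{"fn": "arm_command", "kwargs": {"commands": [[[0, 0, 27], [0, 0, 0]], [[0, 0, 0], [0, 0, 0]], [[0, 0, 0], [0, 0, 0]]]}}

```text
t: 4.0
tcp_pos: [0.5643, 0.038, 0.1312]
tcp_rot: [0.999, -0.042, -0.001, 0.0]
wrist_force: [0.2, 0.6, 0.6]
opening: 1.001
finger_force: 0.0
```

```bash
python3 -c "
from h import *
to(.563,.039,.037,-.08)"
```

```text
t 4.0 tcp [0.5643 0.038  0.1312] yaw -0.0838 shift in cur frame [-1.3 -0.9 94.2] in final [-1.4 -0.9 94.2] turn [ 0.     0.001 -0.004]
```

Emit:
{"fn": "arm_command", "kwargs": {"commands": [[[-1, -1, 30], [0, 0, 0]], [[0, 0, 30], [0, 0, 0]], [[0, 0, 24], [0, 0, 0]], [[0, 0, 10], [0, 0, 0]], [[0, 0, 0], [0, 0, 0]]]}}

```text
t: 4.5
tcp_pos: [0.564, 0.0399, 0.0378]
tcp_rot: [0.999, -0.042, 0.0, 0.0]
wrist_force: [-0.5, 1.6, 1.2]
opening: 1.002
finger_force: 0.0
```

Emit:
{"fn": "arm_command", "kwargs": {"commands": [[[0, 0, 0], [0, 0, 0]], [[0, 0, 0], [0, 0, 0]], [[0, 0, 0], [0, 0, 0]], [[0, 0, 0], [0, 0, 0]], [[0, 0, 0], [0, 0, 0]]], "gripper": 0, "force": 30}}

```text
t: 5.0
tcp_pos: [0.5651, 0.0406, 0.0391]
tcp_rot: [0.999, -0.041, 0.001, 0.0]
wrist_force: [-1.6, -1.3, 6.4]
opening: 0.486
finger_force: 30.3
```

Emit:
{"fn": "arm_command", "kwargs": {"commands": [[[0, 0, 0], [0, 0, 0]], [[0, 0, 0], [0, 0, 0]], [[0, 0, 0], [0, 0, 0]]]}}

```text
t: 5.3
tcp_pos: [0.5651, 0.0406, 0.0391]
tcp_rot: [0.999, -0.041, 0.001, 0.0]
wrist_force: [-1.4, 0.5, 6.1]
opening: 0.482
finger_force: 30.3
```

```bash
python3 -c "
from h import *
to(.475,.326,.035,-.08)"
```

```text
t 5.3 tcp [0.5651 0.0406 0.0391] yaw -0.082 shift in cur frame [-113.1 -277.1    3.8] in final [-112.6 -277.3    4.1] turn [-0.    -0.003 -0.002]
```

Emit:
{"fn": "arm_command", "kwargs": {"commands": [[[0, 0, -30], [0, 0, 0]], [[0, 0, -40], [0, 0, 0]], [[-12, -18, 0], [0, 0, 0]], [[-24, -36, 0], [0, 0, 0]], [[-24, -36, 0], [0, 0, 0]]]}}

```text
t: 5.8
tcp_pos: [0.511, 0.1359, 0.1079]
tcp_rot: [0.999, -0.042, 0.001, -0.0]
wrist_force: [-0.3, 0.6, -1.9]
opening: 0.485
finger_force: 31.1
```

Emit:
{"fn": "arm_command", "kwargs": {"commands": [[[-24, -36, 0], [0, 0, 0]], [[-24, -36, 0], [0, 0, 0]], [[-24, -36, 0], [0, 0, 0]], [[-24, -36, 0], [0, 0, 0]], [[-24, -40, 0], [0, 0, 0]]]}}

```text
t: 6.3
tcp_pos: [0.4053, 0.3295, 0.1074]
tcp_rot: [0.999, -0.041, 0.0, 0.0]
wrist_force: [1.5, 0.8, -1.6]
opening: 0.483
finger_force: 31.1
```

Emit:
{"fn": "arm_command", "kwargs": {"commands": [[[0, 0, 0], [0, 0, 0]], [[0, 0, 30], [0, 0, 0]], [[0, 0, 20], [0, 0, 0]], [[0, 0, 10], [0, 0, 0]], [[0, 0, 0], [0, 0, 0]]]}}

```text
t: 6.8
tcp_pos: [0.4055, 0.327, 0.0456]
tcp_rot: [0.999, -0.041, -0.002, 0.001]
wrist_force: [0.6, -0.3, -1.3]
opening: 0.486
finger_force: 31.2
```

```bash
python3 -c "
from h import *
to(.408,.3285,.034,-.08);print(observe()['wrist_force'])"
```

```text
t 6.8 tcp [0.4055 0.327  0.0456] yaw -0.0826 shift in cur frame [ 2.4 -1.7 11.6] in final [ 2.3 -1.7 11.6] turn [ 0.003  0.003 -0.003]
[ 0.56621092 -0.33905501 -1.34501118]
```

Emit:
{"fn": "arm_command", "kwargs": {"commands": [[[0, 0, 6], [0, 0, 0]], [[0, 0, 3], [0, 0, 0]], [[0, 0, 2.5], [0, 0, 0]], [[0, 0, 0], [0, 0, 0]], [[0, 0, 0], [0, 0, 0]]]}}

```text
t: 7.3
tcp_pos: [0.407, 0.3286, 0.0361]
tcp_rot: [0.999, -0.041, 0.0, -0.0]
wrist_force: [0.1, -0.2, -1.5]
opening: 0.483
finger_force: 31.3
```

Emit:
{"fn": "arm_command", "kwargs": {"commands": [[[0, 0, 0], [0, 0, 0]], [[0, 0, 0], [0, 0, 0]], [[0, 0, 0], [0, 0, 0]], [[0, 0, 0], [0, 0, 0]], [[0, 0, 0], [0, 0, 0]]], "gripper": 1}}

```text
t: 7.8
tcp_pos: [0.4068, 0.3286, 0.0359]
tcp_rot: [0.999, -0.041, 0.0, -0.0]
wrist_force: [-0.5, -0.1, 0.1]
opening: 0.997
finger_force: 0.0
```

Emit:
{"fn": "arm_command", "kwargs": {"commands": [[[0, 0, -20], [0, 0, 0]], [[0, 0, -40], [0, 0, 0]], [[0, 0, -50], [0, 0, 0]], [[0, 0, -50], [0, 0, 0]], [[0, 0, 0], [0, 0, 0]]]}}

```text
t: 8.3
tcp_pos: [0.4113, 0.3319, 0.2048]
tcp_rot: [0.999, -0.041, 0.006, -0.005]
wrist_force: [-0.2, 1.0, 1.1]
opening: 1.0
finger_force: 0.0
```

```bash
python3 -c "
from h import *
to(.624,.089,.15,1.49);print(observe()['wrist_force'])"
```

```text
t 8.3 tcp [0.4113 0.3319 0.2048] yaw -0.0822 shift in cur frame [231.3 225.2  55.2] in final [-224.9  231.6   54.8] turn [ 1.000e-03 -1.700e-02 -1.572e+00]
[-0.16675089  1.00423573  1.12776579]
```

Emit:
{"fn": "arm_command", "kwargs": {"commands": [[[0, 0, 0], [0, 0, -0.15]], [[0, 0, 0], [0, 0, -0.15]], [[0, 0, 0], [0, 0, -0.15]], [[0, 0, 0], [0, 0, -0.15]], [[0, 0, 0], [0, 0, -0.15]]]}}

```text
t: 8.8
tcp_pos: [0.4065, 0.3283, 0.1952]
tcp_rot: [0.944, 0.331, -0.0, 0.0]
wrist_force: [0.4, -0.2, 0.4]
opening: 1.0
finger_force: 0.0
```

Emit:
{"fn": "arm_command", "kwargs": {"commands": [[[0, 0, 0], [0, 0, -0.15]], [[0, 0, 0], [0, 0, -0.15]], [[0, 0, 0], [0, 0, -0.15]], [[0, 0, 0], [0, 0, -0.15]], [[0, 0, 0], [0, 0, -0.15]]]}}

```text
t: 9.3
tcp_pos: [0.4065, 0.3283, 0.1952]
tcp_rot: [0.757, 0.653, -0.0, -0.0]
wrist_force: [-0.2, -0.4, -0.3]
opening: 0.997
finger_force: 0.0
```

Emit:
{"fn": "arm_command", "kwargs": {"commands": [[[0, 0, 0], [0, 0, -0.072]], [[-32, 33, 0], [0, 0, 0]], [[-32, 33, 0], [0, 0, 0]], [[-32, 33, 0], [0, 0, 0]], [[-32, 33, 0], [0, 0, 0]]]}}

```text
t: 9.8
tcp_pos: [0.5286, 0.189, 0.1954]
tcp_rot: [0.735, 0.678, -0.0, -0.0]
wrist_force: [0.1, 0.6, 0.6]
opening: 0.999
finger_force: 0.0
```

Emit:
{"fn": "arm_command", "kwargs": {"commands": [[[-32, 33, 0], [0, 0, 0]], [[-32, 33, 0], [0, 0, 0]], [[-32, 33, 0], [0, 0, 0]], [[0, 0, 0], [0, 0, 0]], [[0, 0, 0], [0, 0, 0]]]}}

```text
t: 10.3
tcp_pos: [0.6188, 0.0856, 0.1948]
tcp_rot: [0.736, 0.677, -0.001, -0.001]
wrist_force: [-0.8, -0.2, 0.2]
opening: 0.997
finger_force: 0.0
```

Run:
```python
from h import *
to(.624,.089,.054,1.49)
C=cam("wrist"); im,d=snapshot("wrist"); cv2.imwrite("pics/w2.png",im[...,::-1]); P=cloud("wrist",d,C)
for n,(x,y),z0,z1 in[("mandtop",(.624,.089),.09,.112),("caddytop",(.615,-.022),.066,.078),("block",(.616,.034),.042,.054)]:
    q=P[(d>0)&(P[...,2]>z0)&(P[...,2]<z1)&(np.hypot(P[...,0]-x,P[...,1]-y)<.032)]
    if len(q)>5: print(n,len(q),q.mean(0).round(4),cv2.minAreaRect((q[:,:2]*1000).astype(np.float32)))
```

```text
t 10.3 tcp [0.6188 0.0856 0.1948] yaw 1.4874 shift in cur frame [  3.8   5.1 140.8] in final [  3.8   4.9 140.8] turn [-0.002 -0.    -0.003]
mandtop 782 [0.6235 0.0904 0.0993] ((623.470947265625, 89.48451232910156), (18.603515625, 18.43508529663086), 75.9590072631836)
caddytop 2286 [ 0.6147 -0.019   0.0719] ((614.4881591796875, -22.569704055786133), (42.04960632324219, 42.2700080871582), 1.0785243511199951)
block 2484 [0.6184 0.0351 0.0481] ((618.4851684570312, 33.806121826171875), (40.29240798950195, 39.89904022216797), 84.64270782470703)
```

View pics/w2.png

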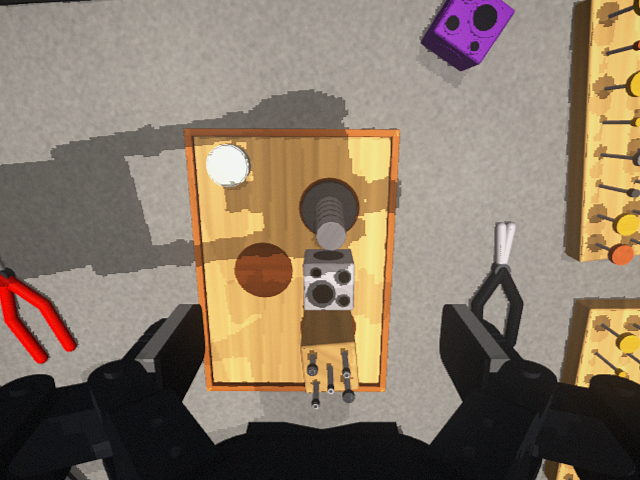

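The jar's spot is empty at (263,270). The mandrel is at (330,215), the block at (330,285) and the caddy at (330,370). Next I grasp the mandrel.

Emit:
{"fn": "arm_command", "kwargs": {"commands": [[[4, 5, 40], [0, 0, 0]], [[0, 0, 40], [0, 0, 0]], [[0, 0, 40], [0, 0, 0]], [[0, 0, 21], [0, 0, 0]], [[0, 0, 0], [0, 0, 0]]]}}

```text
t: 10.85
tcp_pos: [0.619, 0.0913, 0.0501]
tcp_rot: [0.734, 0.679, -0.004, -0.003]
wrist_force: [-0.7, -0.2, -0.4]
opening: 1.005
finger_force: 0.0
```

Emit:
{"fn": "arm_command", "kwargs": {"commands": [[[0, 0, 0], [0, 0, 0]], [[0, 0, 0], [0, 0, 0]], [[0, 0, 0], [0, 0, 0]], [[0, 0, 0], [0, 0, 0]], [[0, 0, 0], [0, 0, 0]]], "gripper": 0, "force": 40}}

```text
t: 11.35
tcp_pos: [0.6249, 0.0903, 0.0564]
tcp_rot: [0.735, 0.678, 0.001, 0.0]
wrist_force: [-1.3, 0.4, 4.1]
opening: 0.229
finger_force: 39.1
```

Emit:
{"fn": "arm_command", "kwargs": {"commands": [[[0, 0, 0], [0, 0, 0]], [[0, 0, 0], [0, 0, 0]], [[0, 0, 0], [0, 0, 0]], [[0, 0, 0], [0, 0, 0]]]}}

```text
t: 11.75
tcp_pos: [0.6249, 0.0903, 0.0564]
tcp_rot: [0.735, 0.678, 0.001, 0.0]
wrist_force: [-2.6, -0.0, 6.9]
opening: 0.224
finger_force: 39.3
```

```bash
python3 -c "
from h import *
to(.578,.3225,.049,1.49)"
```

```text
t 11.75 tcp [0.6249 0.0903 0.0564] yaw 1.4895 shift in cur frame [227.7 -65.7   7.5] in final [227.7 -65.5   7.4] turn [ 0.002 -0.001 -0.   ]
```

Emit:
{"fn": "arm_command", "kwargs": {"commands": [[[0, 0, -30], [0, 0, 0]], [[0, 0, -30], [0, 0, 0]], [[19, -5.5, 0], [0, 0, 0]], [[38, -11, 0], [0, 0, 0]], [[38, -11, 0], [0, 0, 0]]]}}

```text
t: 12.25
tcp_pos: [0.6044, 0.1872, 0.1151]
tcp_rot: [0.736, 0.677, 0.0, 0.0]
wrist_force: [-0.1, 0.4, -2.7]
opening: 0.225
finger_force: 39.9
```

Emit:
{"fn": "arm_command", "kwargs": {"commands": [[[38, -11, 0], [0, 0, 0]], [[38, -11, 0], [0, 0, 0]], [[38, -11, 0], [0, 0, 0]], [[19, -5.5, 0], [0, 0, 0]], [[0, 0, 0], [0, 0, 0]]]}}

```text
t: 12.75
tcp_pos: [0.5759, 0.3251, 0.1145]
tcp_rot: [0.734, 0.679, -0.0, -0.0]
wrist_force: [0.2, -0.4, -2.2]
opening: 0.22
finger_force: 39.9
```

Emit:
{"fn": "arm_command", "kwargs": {"commands": [[[0, 0, 20], [0, 0, 0]], [[0, 0, 20], [0, 0, 0]], [[0, 0, 15], [0, 0, 0]], [[0, 0, 0], [0, 0, 0]], [[0, 0, 0], [0, 0, 0]]]}}

```text
t: 13.25
tcp_pos: [0.5768, 0.3217, 0.0594]
tcp_rot: [0.735, 0.678, -0.001, -0.0]
wrist_force: [-0.2, -0.7, -2.1]
opening: 0.226
finger_force: 39.9
```

```bash
python3 -c "
from h import *
to(.578,.3225,.0514,1.49);print(observe()['wrist_force'])"
```

```text
t 13.25 tcp [0.5768 0.3217 0.0594] yaw 1.4889 shift in cur frame [0.9 1.1 8. ] in final [0.9 1.1 8. ] turn [-0.001  0.001 -0.001]
[-0.23078639 -0.70158317 -2.12841091]
```

Emit:
{"fn": "arm_command", "kwargs": {"commands": [[[0, 0, 4], [0, 0, 0]], [[0, 0, 3], [0, 0, 0]], [[0, 0, 1], [0, 0, 0]], [[0, 0, 0], [0, 0, 0]], [[0, 0, 0], [0, 0, 0]]]}}

```text
t: 13.75
tcp_pos: [0.5769, 0.3229, 0.052]
tcp_rot: [0.735, 0.678, 0.0, 0.0]
wrist_force: [0.4, 0.1, -2.1]
opening: 0.226
finger_force: 39.9
```

Emit:
{"fn": "arm_command", "kwargs": {"commands": [[[0, 0, 0], [0, 0, 0]], [[0, 0, 0], [0, 0, 0]], [[0, 0, 0], [0, 0, 0]], [[0, 0, 0], [0, 0, 0]], [[0, 0, 0], [0, 0, 0]]], "gripper": 1}}

```text
t: 14.25
tcp_pos: [0.577, 0.3228, 0.052]
tcp_rot: [0.735, 0.678, 0.0, 0.0]
wrist_force: [-0.4, -1.0, -0.7]
opening: 0.999
finger_force: 0.0
```

Emit:
{"fn": "arm_command", "kwargs": {"commands": [[[0, 0, -20], [0, 0, 0]], [[0, 0, -40], [0, 0, 0]], [[0, 0, -50], [0, 0, 0]], [[0, 0, -30], [0, 0, 0]], [[0, 0, 0], [0, 0, 0]]]}}

```text
t: 14.75
tcp_pos: [0.5805, 0.3247, 0.1994]
tcp_rot: [0.735, 0.678, 0.006, 0.002]
wrist_force: [-0.1, 0.8, 0.0]
opening: 1.001
finger_force: 0.0
```

```bash
python3 -c "
from h import *
to(.6145,-.0225,.037,1.59);print(observe()['wrist_force'])"
```

```text
t 14.75 tcp [0.5805 0.3247 0.1994] yaw 1.4899 shift in cur frame [-344.3   60.2  160.8] in final [-347.7   27.3  162.4] turn [ 0.011 -0.006 -0.1  ]
[-0.10352471  0.77468307  0.04768805]
```

Emit:
{"fn": "arm_command", "kwargs": {"commands": [[[0, 0, 0], [0, 0, -0.1]], [[-43, 4, 0], [0, 0, 0]], [[-43, 4, 0], [0, 0, 0]], [[-43, 4, 0], [0, 0, 0]], [[-43, 4, 0], [0, 0, 0]]]}}

```text
t: 15.25
tcp_pos: [0.5954, 0.1496, 0.1907]
tcp_rot: [0.7, 0.714, -0.001, -0.0]
wrist_force: [1.6, 0.4, -0.7]
opening: 0.998
finger_force: 0.0
```

Emit:
{"fn": "arm_command", "kwargs": {"commands": [[[-43, 4, 0], [0, 0, 0]], [[-43, 4, 0], [0, 0, 0]], [[-43, 4, 0], [0, 0, 0]], [[-44, 3, 0], [0, 0, 0]], [[0, 0, 30], [0, 0, 0]]]}}

```text
t: 15.75
tcp_pos: [0.6181, -0.0272, 0.1657]
tcp_rot: [0.702, 0.712, 0.002, 0.004]
wrist_force: [-0.0, 0.1, -0.0]
opening: 0.998
finger_force: 0.0
```

Emit:
{"fn": "arm_command", "kwargs": {"commands": [[[0, 0, 22], [0, 0, 0]], [[0, 0, 0], [0, 0, 0]], [[0, 0, 0], [0, 0, 0]]]}}

```text
t: 16.05
tcp_pos: [0.6136, -0.0216, 0.1389]
tcp_rot: [0.7, 0.714, -0.001, -0.001]
wrist_force: [-0.2, 0.1, 0.5]
opening: 1.001
finger_force: 0.0
```

```bash
python3 -c "
from h import *
to(.6145,-.0225,.037,1.59);print(observe()['wrist_force'])"
```

```text
t 16.05 tcp [ 0.6136 -0.0216  0.1389] yaw 1.5898 shift in cur frame [ -1.    1.1 101.9] in final [ -1.    0.9 101.9] turn [-0.002 -0.    -0.   ]
[-0.17444393  0.0865068   0.47705606]
```

Emit:
{"fn": "arm_command", "kwargs": {"commands": [[[-1, 1, 30], [0, 0, 0]], [[0, 0, 30], [0, 0, 0]], [[0, 0, 25], [0, 0, 0]], [[0, 0, 16], [0, 0, 0]], [[0, 0, 0], [0, 0, 0]]]}}

```text
t: 16.55
tcp_pos: [0.6141, -0.0221, 0.0372]
tcp_rot: [0.7, 0.714, -0.001, -0.001]
wrist_force: [0.2, 0.2, -0.2]
opening: 1.004
finger_force: 0.0
```

Emit:
{"fn": "arm_command", "kwargs": {"commands": [[[0, 0, 0], [0, 0, 0]], [[0, 0, 0], [0, 0, 0]], [[0, 0, 0], [0, 0, 0]], [[0, 0, 0], [0, 0, 0]], [[0, 0, 0], [0, 0, 0]]], "gripper": 0, "force": 30}}

```text
t: 17.05
tcp_pos: [0.6169, -0.0227, 0.0407]
tcp_rot: [0.7, 0.714, 0.001, 0.001]
wrist_force: [-0.6, -0.3, 5.7]
opening: 0.484
finger_force: 31.8
```

Emit:
{"fn": "arm_command", "kwargs": {"commands": [[[0, 0, 0], [0, 0, 0]], [[0, 0, 0], [0, 0, 0]], [[0, 0, 0], [0, 0, 0]]]}}

```text
t: 17.35
tcp_pos: [0.6169, -0.0227, 0.0407]
tcp_rot: [0.7, 0.714, 0.001, 0.001]
wrist_force: [-0.1, -0.5, 6.3]
opening: 0.486
finger_force: 31.8
```

```bash
python3 -c "
from h import *
to(.493,.335,.034,1.55);print(observe()['wrist_force'])"
```

```text
t 17.35 tcp [ 0.6169 -0.0227  0.0407] yaw 1.5898 shift in cur frame [ 360.  -117.1    6.3] in final [ 355.1 -131.3    6.7] turn [0.003 0.    0.04 ]
[-0.14286239 -0.49474949  6.34778705]
```

Emit:
{"fn": "arm_command", "kwargs": {"commands": [[[0, 0, -30], [0, 0, 0]], [[0, 0, -40], [0, 0, 0]], [[0, 0, -35], [0, 0, 0]], [[20, -6, 0], [0, 0, 0]], [[40, -13, 0], [0, 0, 0]]]}}

```text
t: 17.85
tcp_pos: [0.5974, 0.0355, 0.1463]
tcp_rot: [0.702, 0.713, 0.002, 0.002]
wrist_force: [-0.1, 1.1, -1.8]
opening: 0.489
finger_force: 31.2
```

Emit:
{"fn": "arm_command", "kwargs": {"commands": [[[40, -13, 0], [0, 0, 0]], [[40, -13, 0], [0, 0, 0]], [[40, -13, 0], [0, 0, 0]], [[40, -13, 0], [0, 0, 0]], [[40, -13, 0], [0, 0, 0]]]}}

```text
t: 18.35
tcp_pos: [0.5254, 0.237, 0.1436]
tcp_rot: [0.7, 0.714, -0.0, -0.0]
wrist_force: [0.9, 0.0, -0.8]
opening: 0.488
finger_force: 31.2
```

Emit:
{"fn": "arm_command", "kwargs": {"commands": [[[40, -13, 0], [0, 0, 0]], [[40, -12, 0], [0, 0, 0]], [[20, -5, 0], [0, 0, 0]], [[0, 0, 0], [0, 0, 0]], [[0, 0, 0], [0, 0, 0]]]}}

```text
t: 18.85
tcp_pos: [0.4941, 0.3351, 0.1435]
tcp_rot: [0.7, 0.714, -0.0, 0.0]
wrist_force: [-0.1, -0.2, -1.8]
opening: 0.488
finger_force: 31.2
```

```bash
python3 -c "
from h import *
to(.496,.335,.036,1.55);print(observe()['wrist_force'])
im,d=snapshot('top');cv2.imwrite('pics/t2.png',cv2.resize(im[170:370,100:360,::-1],(780,600)))"
```

```text
t 18.85 tcp [0.4941 0.3351 0.1435] yaw 1.5912 shift in cur frame [  0.    1.9 107.5] in final [ -0.    1.9 107.5] turn [-0.     0.001  0.041]
[-0.08020071 -0.18663265 -1.84729743]
```

View pics/t2.png

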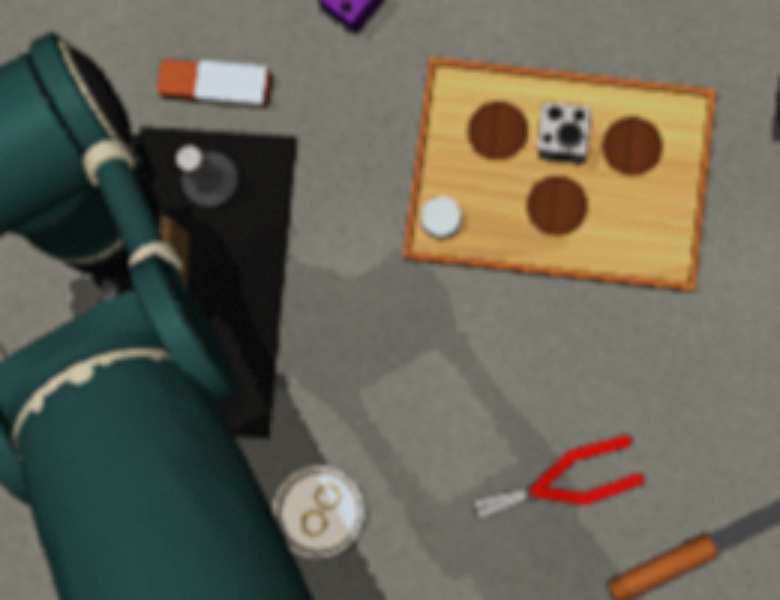

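The mandrel stands on the mat at (195,170), the block is untouched at (565,132), and the arm hides the jar. Next I lower the caddy.

Emit:
{"fn": "arm_command", "kwargs": {"commands": [[[0, 2, 30], [0, 0, 0.04]], [[0, 0, 30], [0, 0, 0]], [[0, 0, 25], [0, 0, 0]], [[0, 0, 12], [0, 0, 0]], [[0, 0, 5], [0, 0, 0]]]}}

```text
t: 19.4
tcp_pos: [0.496, 0.3334, 0.0402]
tcp_rot: [0.715, 0.699, -0.002, -0.0]
wrist_force: [-1.0, 0.6, -1.3]
opening: 0.487
finger_force: 31.1
```

Emit:
{"fn": "arm_command", "kwargs": {"commands": [[[0, 0, 3], [0, 0, 0]], [[0, 0, 1.5], [0, 0, 0]], [[0, 0, 0], [0, 0, 0]], [[0, 0, 0], [0, 0, 0]]]}}

```text
t: 19.8
tcp_pos: [0.4973, 0.3357, 0.0384]
tcp_rot: [0.714, 0.7, 0.001, 0.0]
wrist_force: [0.1, 0.2, -1.1]
opening: 0.491
finger_force: 31.1
```

Emit:
{"fn": "arm_command", "kwargs": {"commands": [[[0, 0, 0], [0, 0, 0]], [[0, 0, 0], [0, 0, 0]], [[0, 0, 0], [0, 0, 0]], [[0, 0, 0], [0, 0, 0]], [[0, 0, 0], [0, 0, 0]]], "gripper": 0.72}}

```text
t: 20.3
tcp_pos: [0.4966, 0.3352, 0.0373]
tcp_rot: [0.714, 0.7, 0.0, 0.0]
wrist_force: [0.2, 0.7, 0.7]
opening: 0.721
finger_force: 0.0
```

Emit:
{"fn": "arm_command", "kwargs": {"commands": [[[0, 0, -20], [0, 0, 0]], [[0, 0, -40], [0, 0, 0]], [[0, 0, -50], [0, 0, 0]], [[0, 0, -50], [0, 0, 0]], [[0, 0, 0], [0, 0, 0]]]}}

```text
t: 20.8
tcp_pos: [0.5014, 0.3382, 0.207]
tcp_rot: [0.714, 0.7, 0.008, 0.002]
wrist_force: [0.3, -0.0, 0.9]
opening: 0.716
finger_force: 0.0
```

Emit:
{"fn": "arm_command", "kwargs": {"commands": [[[0, 0, 0], [0, 0, 0]], [[0, 0, 0], [0, 0, 0]]], "gripper": 1}}

```text
t: 21.0
tcp_pos: [0.4957, 0.3346, 0.1958]
tcp_rot: [0.714, 0.7, -0.001, -0.0]
wrist_force: [-0.3, -1.5, -0.3]
opening: 0.995
finger_force: 0.0
```

Run:
```python
from h import *
to(.6186,.0338,.13,1.49)
C=cam("wrist"); im,d=snapshot("wrist"); cv2.imwrite("pics/w3.png",im[...,::-1]); P=cloud("wrist",d,C)
for n,(x,y),z0,z1 in[("mandtop",(.577,.323),.085,.112),("caddytop",(.496,.335),.060,.074),("jar",(.407,.328),.085,.11)]:
    q=P[(d>0)&(P[...,2]>z0)&(P[...,2]<z1)&(np.hypot(P[...,0]-x,P[...,1]-y)<.035)]
    if len(q)>5: print(n,len(q),q.mean(0).round(4),cv2.minAreaRect((q[:,:2]*1000).astype(np.float32)))
```

```text
t 21.0 tcp [0.4957 0.3346 0.1958] yaw 1.5498 shift in cur frame [-298.1  129.4   66. ] in final [-289.9  146.8   65.8] turn [-0.002  0.001  0.06 ]
mandtop 785 [0.5738 0.3231 0.0939] ((574.9122924804688, 322.1640319824219), (18.44488525390625, 18.883644104003906), 76.9359359741211)
caddytop 2920 [0.4959 0.3376 0.067 ] ((495.9693603515625, 335.7306213378906), (41.42337417602539, 42.04752731323242), 88.86121368408203)
jar 2377 [0.407  0.33   0.0944] ((405.7190246582031, 328.7591857910156), (34.33625411987305, 34.00128173828125), 20.467756271362305)
```

View pics/w3.png

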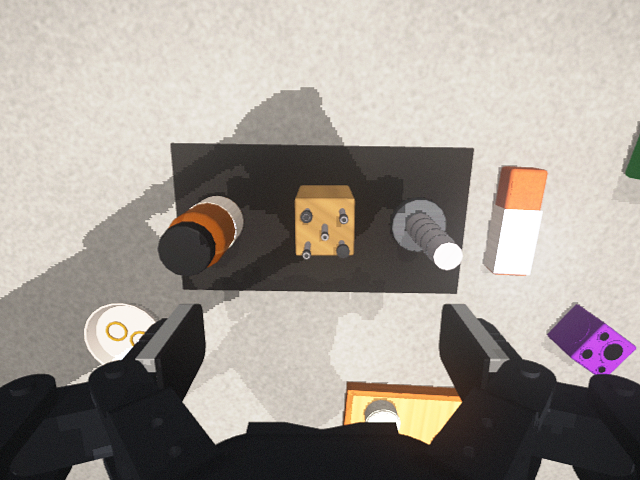

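All three stand upright on the mat: the jar at (190,245), the caddy at (325,220) and the mandrel at (420,225). Next is the block.

Emit:
{"fn": "arm_command", "kwargs": {"commands": [[[0, 0, 0], [0, 0, 0.063]], [[-32, 16, 0], [0, 0, 0]], [[-32, 16, 0], [0, 0, 0]], [[-32, 16, 0], [0, 0, 0]], [[-32, 16, 0], [0, 0, 0]]], "gripper": 0.65}}

```text
t: 21.55
tcp_pos: [0.5484, 0.2007, 0.1945]
tcp_rot: [0.736, 0.677, -0.002, -0.001]
wrist_force: [1.0, 0.3, 0.5]
opening: 0.649
finger_force: 0.0
```

Emit:
{"fn": "arm_command", "kwargs": {"commands": [[[-32, 16, 0], [0, 0, 0]], [[-32, 16, 0], [0, 0, 0]], [[-32, 17, 0], [0, 0, 0]], [[-32, 17, 0], [0, 0, 0]], [[-34, 17, 0], [0, 0, 0]]]}}

```text
t: 22.05
tcp_pos: [0.6176, 0.0326, 0.1945]
tcp_rot: [0.736, 0.677, -0.002, -0.002]
wrist_force: [0.7, -0.3, -0.1]
opening: 0.647
finger_force: 0.0
```

Emit:
{"fn": "arm_command", "kwargs": {"commands": [[[0, 0, 40], [0, 0, 0]], [[0, 0, 40], [0, 0, 0]], [[0, 0, 40], [0, 0, 0]], [[0, 0, 0], [0, 0, 0]], [[0, 0, 0], [0, 0, 0]]]}}

```text
t: 22.55
tcp_pos: [0.6167, 0.0339, 0.0751]
tcp_rot: [0.736, 0.677, -0.002, -0.002]
wrist_force: [-0.4, -0.1, 0.3]
opening: 0.649
finger_force: 0.0
```

Run:
```python
from h import *
to(.6186,.0338,.014,1.487)
C=cam("wrist"); im,d=snapshot("wrist"); P=cloud("wrist",d,C)
q=P[(d>0)&(P[...,2]>.042)&(P[...,2]<.054)&(np.hypot(P[...,0]-.618,P[...,1]-.034)<.035)]
if len(q)>5:print(len(q),q.mean(0).round(4),cv2.minAreaRect((q[:,:2]*1000).astype(np.float32)))
```

```text
t 22.55 tcp [0.6167 0.0339 0.0751] yaw 1.4868 shift in cur frame [ 0.1  2.2 61. ] in final [ 0.1  1.9 61.1] turn [-0.005  0.001 -0.   ]
7197 [0.6185 0.0352 0.0481] ((618.4960327148438, 33.53553009033203), (40.563201904296875, 40.43268585205078), 84.99164581298828)
```

Emit:
{"fn": "arm_command", "kwargs": {"commands": [[[0, 2, 20], [0.004, 0, 0]], [[0, 0, 20], [0, 0, 0]], [[0, 0, 15], [0, 0, 0]], [[0, 0, 5], [0, 0, 0]], [[0, 0, 0], [0, 0, 0]]]}}

```text
t: 23.1
tcp_pos: [0.6202, 0.0338, 0.0167]
tcp_rot: [0.736, 0.677, -0.002, -0.002]
wrist_force: [0.4, -0.7, 0.2]
opening: 0.65
finger_force: 0.0
```

Emit:
{"fn": "arm_command", "kwargs": {"commands": [[[0, 0, 0], [0, 0, 0]], [[0, 0, 0], [0, 0, 0]], [[0, 0, 0], [0, 0, 0]], [[0, 0, 0], [0, 0, 0]], [[0, 0, 0], [0, 0, 0]]], "gripper": 0, "force": 50}}

```text
t: 23.6
tcp_pos: [0.6214, 0.0338, 0.0183]
tcp_rot: [0.736, 0.677, -0.001, -0.001]
wrist_force: [-0.5, -0.2, 4.8]
opening: 0.459
finger_force: 52.9
```

Emit:
{"fn": "arm_command", "kwargs": {"commands": [[[0, 0, -20], [0, 0, 0]], [[0, 0, -40], [0, 0, 0]], [[0, 0, -40], [0, 0, 0]], [[0, 0, 0], [0, 0, 0]], [[0, 0, 0], [0, 0, 0]]]}}

```text
t: 24.1
tcp_pos: [0.621, 0.0337, 0.1174]
tcp_rot: [0.736, 0.677, -0.001, -0.001]
wrist_force: [-0.6, 0.4, -5.3]
opening: 0.456
finger_force: 52.3
```

```bash
python3 -c "
from h import *
to(.498,-.3264,.0375,1.487);print(observe()['wrist_force'])"
```

```text
t 24.1 tcp [0.621  0.0337 0.1174] yaw 1.4868 shift in cur frame [-369.1  -92.1   80.2] in final [-369.1  -92.5   79.9] turn [-0.003 -0.    -0.   ]
[-0.6378344   0.39383679 -5.27471554]
```

Emit:
{"fn": "arm_command", "kwargs": {"commands": [[[-20, -5, 0], [0, 0, 0]], [[-41, -10, 0], [0, 0, 0]], [[-41, -10, 0], [0, 0, 0]], [[-41, -10, 0], [0, 0, 0]], [[-41, -10, 0], [0, 0, 0]]]}}

```text
t: 24.6
tcp_pos: [0.5572, -0.1463, 0.1136]
tcp_rot: [0.736, 0.677, -0.003, -0.004]
wrist_force: [0.6, -0.6, -4.6]
opening: 0.461
finger_force: 52.1
```

Emit:
{"fn": "arm_command", "kwargs": {"commands": [[[-41, -10, 0], [0, 0, 0]], [[-41, -10, 0], [0, 0, 0]], [[-41, -10, 0], [0, 0, 0]], [[-41, -10, 0], [0, 0, 0]], [[-21, -5, 0], [0, 0, 0]]]}}

```text
t: 25.1
tcp_pos: [0.4967, -0.3281, 0.1138]
tcp_rot: [0.737, 0.676, -0.003, -0.004]
wrist_force: [0.8, 0.3, -5.1]
opening: 0.457
finger_force: 52.1
```

Emit:
{"fn": "arm_command", "kwargs": {"commands": [[[0, 0, 15], [0, 0, 0]], [[0, 0, 15], [0, 0, 0]], [[0, 0, 0], [0, 0, 0]], [[0, 0, 0], [0, 0, 0]]]}}

```text
t: 25.5
tcp_pos: [0.499, -0.3242, 0.0851]
tcp_rot: [0.736, 0.677, -0.002, -0.004]
wrist_force: [1.2, -0.7, -4.9]
opening: 0.459
finger_force: 51.9
```

Run:
```python
from h import *
to(.499,-.3264,.0403,1.487)
s=observe()
for n in("wrist","scene"):
  C=cam(n); im,d=snapshot(n); P=cloud(n,d,C)
  if n=="wrist": cv2.imwrite("pics/w4.png",im[...,::-1])
  z=P[...,2]; r=np.hypot(P[...,0]-.498,P[...,1]+.326)
  q=P[(d>0)&(z>.024)&(z<.035)&(r<.06)]
  b=P[(d>0)&(abs(z-(s["tcp_pos"][2]+.0297))<.006)&(r<.03)]
  for k,w in(("stump",q),("block",b)):
    if len(w)>5: print(n,k,len(w),w.mean(0).round(4),cv2.minEnclosingCircle((w[:,:2]*1000).astype(np.float32)),cv2.minAreaRect((w[:,:2]*1000).astype(np.float32)))
```

```text
t 25.5 tcp [ 0.499  -0.3242  0.0851] yaw 1.4882 shift in cur frame [-2.3  0.6 44.8] in final [-2.2  0.2 44.8] turn [-0.008 -0.003  0.001]
wrist stump 14408 [ 0.5023 -0.3081  0.0302] ((499.5711364746094, -327.9187316894531), 49.886444091796875) ((500.913818359375, -313.03167724609375), (68.39324951171875, 99.75801849365234), 84.86949920654297)
wrist block 15276 [ 0.4984 -0.3219  0.1149] ((498.3135986328125, -322.4366455078125), 29.17856216430664) ((498.25787353515625, -324.6405334472656), (41.208553314208984, 57.614654541015625), 86.38907623291016)
scene stump 2020 [ 0.509  -0.3301  0.0311] ((500.8783264160156, -325.99554443359375), 51.719608306884766) ((504.81768798828125, -328.39337158203125), (99.01483917236328, 92.81187438964844), 72.1077880859375)
scene block 156 [ 0.5033 -0.3394  0.1157] ((500.0724792480469, -325.3304443359375), 27.450658798217773) ((506.9496154785156, -334.5831604003906), (54.671321868896484, 31.527053833007812), 36.8503532409668)
```

View pics/w4.png

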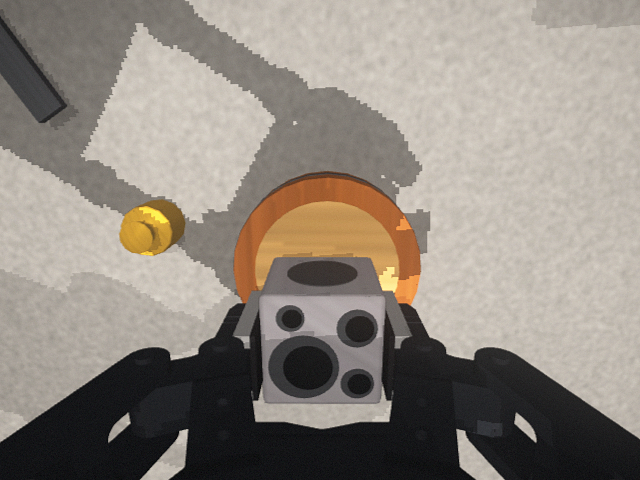

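The block hangs level above the stump at (322,345), with the weight clear at (150,228). I'm lowering it now.

Emit:
{"fn": "arm_command", "kwargs": {"commands": [[[-2.5, 0.5, 15], [-0.006, -0.002, 0]], [[0, 0, 15], [0, 0, 0]], [[0, 0, 8], [0, 0, 0]], [[0, 0, 4], [0, 0, 0]], [[0, 0, 0], [0, 0, 0]]]}}

```text
t: 26.1
tcp_pos: [0.5, -0.3285, 0.0448]
tcp_rot: [0.736, 0.677, -0.0, 0.001]
wrist_force: [-0.0, -0.5, -4.3]
opening: 0.458
finger_force: 52.0
```

Emit:
{"fn": "arm_command", "kwargs": {"commands": [[[0, 0, 1.5], [0, 0, 0]], [[0, 0, 1], [0, 0, 0]], [[0, 0, 0], [0, 0, 0]], [[0, 0, 0], [0, 0, 0]]]}}

```text
t: 26.5
tcp_pos: [0.5007, -0.3292, 0.0435]
tcp_rot: [0.736, 0.677, 0.0, 0.002]
wrist_force: [1.4, 0.5, -5.3]
opening: 0.463
finger_force: 52.0
```

```bash
python3 -c "
from h import *
to(.499,-.3264,.0403,1.487);print(observe()['wrist_force'])"
```

```text
t 26.5 tcp [ 0.5007 -0.3292  0.0435] yaw 1.4867 shift in cur frame [ 2.7 -1.9  3.2] in final [ 2.7 -1.9  3.2] turn [ 0.002  0.002 -0.   ]
[ 1.35183203  0.53395006 -5.27476398]
```

Emit:
{"fn": "arm_command", "kwargs": {"commands": [[[2, -1, 2], [0, 0, 0]], [[0, 0, 1], [0, 0, 0]], [[0, 0, 0.7], [0, 0, 0]], [[0, 0, 0], [0, 0, 0]]]}}

```text
t: 26.9
tcp_pos: [0.4996, -0.3267, 0.0404]
tcp_rot: [0.736, 0.677, -0.0, 0.001]
wrist_force: [-2.0, 3.7, 4.6]
opening: 0.46
finger_force: 53.1
```

Emit:
{"fn": "arm_command", "kwargs": {"commands": [[[0, 0, 0], [0, 0, 0]]]}}

```text
t: 27.0
tcp_pos: [0.4996, -0.3267, 0.0404]
tcp_rot: [0.736, 0.677, -0.0, 0.001]
wrist_force: [-4.3, 3.4, 6.3]
opening: 0.458
finger_force: 53.2
```

Emit:
{"fn": "arm_command", "kwargs": {"commands": [[[0, 0, 0], [0, 0, 0]], [[0, 0, 0], [0, 0, 0]], [[0, 0, 0], [0, 0, 0]], [[0, 0, 0], [0, 0, 0]]], "gripper": 0.75}}

```text
t: 27.4
tcp_pos: [0.4999, -0.3272, 0.0395]
tcp_rot: [0.736, 0.677, 0.0, 0.002]
wrist_force: [0.4, -0.2, -0.9]
opening: 0.752
finger_force: 0.0
```

Emit:
{"fn": "arm_command", "kwargs": {"commands": [[[0, 0, -20], [0, 0, 0]], [[0, 0, -40], [0, 0, 0]], [[0, 0, -50], [0, 0, 0]], [[0, 0, -40], [0, 0, 0]], [[0, 0, 0], [0, 0, 0]]]}}

```text
t: 27.9
tcp_pos: [0.5036, -0.3296, 0.1977]
tcp_rot: [0.736, 0.677, 0.001, 0.008]
wrist_force: [0.4, 0.5, 0.5]
opening: 0.745
finger_force: 0.0
```

Run:
```python
from h import *
to(.493,.3355,.038,1.55)
for n in("wrist","top"):
  C=cam(n); im,d=snapshot(n); P=cloud(n,d,C)
  cv2.imwrite(f"pics/{n}5.png",im[...,::-1])
  z=P[...,2]; r=np.hypot(P[...,0]-.498,P[...,1]+.326)
  q=P[(d>0)&(z>.024)&(z<.035)&(r<.06)]
  b=P[(d>0)&(abs(z-.07)<.007)&(r<.04)]
  for k,w in(("stump",q),("block",b)):
    if len(w)>5: print(n,k,len(w),w.mean(0).round(4),cv2.minEnclosingCircle((w[:,:2]*1000).astype(np.float32)),cv2.minAreaRect((w[:,:2]*1000).astype(np.float32)))
z=P[...,2]
for n,(x,y),z0,z1 in[("mandtop",(.577,.323),.085,.112),("caddytop",(.496,.335),.060,.074),("jar",(.407,.328),.085,.11)]:
    q=P[(d>0)&(z>z0)&(z<z1)&(np.hypot(P[...,0]-x,P[...,1]-y)<.035)]
    if len(q)>5: print(n,len(q),cv2.minAreaRect((q[:,:2]*1000).astype(np.float32)))
```

```text
t 27.9 tcp [ 0.5036 -0.3296  0.1977] yaw 1.4867 shift in cur frame [663.4 -68.6 152.6] in final [664.8 -24.4 159.7] turn [ 0.014  0.01  -0.063]
wrist stump 8375 [ 0.5005 -0.3234  0.0302] ((499.6566162109375, -328.63763427734375), 49.8763542175293) ((499.501220703125, -328.44976806640625), (98.90624237060547, 98.79300689697266), 26.28404998779297)
wrist block 3214 [ 0.4986 -0.3262  0.0701] ((498.5420227050781, -327.1766662597656), 27.145862579345703) ((498.2496643066406, -327.3965148925781), (40.83353805541992, 39.984344482421875), 86.06056213378906)
top stump 446 [ 0.5099 -0.3045  0.0297] ((500.3954162597656, -322.4312744140625), 49.557430267333984) ((511.3460998535156, -305.28009033203125), (48.967384338378906, 98.87696075439453), 57.29032516479492)
top block 129 [ 0.5019 -0.3151  0.0698] ((497.23846435546875, -316.798583984375), 22.117578506469727) ((498.087890625, -317.328857421875), (24.040098190307617, 40.26861572265625), 83.9547119140625)
mandtop 61 ((574.2630004882812, 322.45489501953125), (18.370433807373047, 17.535736083984375), 4.977860450744629)
caddytop 277 ((494.7254333496094, 336.220458984375), (41.020973205566406, 43.54472351074219), 0.2298981100320816)
jar 194 ((404.42169189453125, 329.6606750488281), (32.17540740966797, 34.981536865234375), 5.201831817626953)
```

The block sits in the middle of the stump, within 2 mm of its axis, and all three pieces still stand on the mat. I return the mandrel first.

Emit:
{"fn": "arm_command", "kwargs": {"commands": [[[24, 1.5, 0], [0, 0, 0]], [[45, 1.5, 0], [0, 0, 0]], [[45, 1.5, 0], [0, 0, 0]], [[45, 1.5, 0], [0, 0, 0]], [[45, 1.5, 0], [0, 0, 0]]], "gripper": 0.7}}

```text
t: 28.5
tcp_pos: [0.5223, -0.122, 0.1863]
tcp_rot: [0.736, 0.677, -0.001, -0.0]
wrist_force: [-0.1, 0.5, 0.2]
opening: 0.698
finger_force: 0.0
```

Emit:
{"fn": "arm_command", "kwargs": {"commands": [[[45, 1.5, 0], [0, 0, 0]], [[45, 1.5, 0], [0, 0, 0]], [[45, 1.5, 0], [0, 0, 0]], [[45, 1.5, 0], [0, 0, 0]], [[45, 1.5, 0], [0, 0, 0]]]}}

```text
t: 29.0
tcp_pos: [0.5486, 0.1012, 0.1859]
tcp_rot: [0.736, 0.677, -0.002, 0.0]
wrist_force: [0.9, 0.9, -0.6]
opening: 0.7
finger_force: 0.0
```

Emit:
{"fn": "arm_command", "kwargs": {"commands": [[[45, 1.5, 0], [0, 0, 0]], [[45, 1.5, 0], [0, 0, 0]], [[45, 1.5, 0], [0, 0, 0]], [[45, 1.5, 0], [0, 0, 0]], [[45, 1, 0], [0, 0, 0]]]}}

```text
t: 29.5
tcp_pos: [0.5747, 0.3244, 0.185]
tcp_rot: [0.736, 0.677, -0.002, 0.001]
wrist_force: [0.5, -0.2, 0.3]
opening: 0.702
finger_force: 0.0
```

Emit:
{"fn": "arm_command", "kwargs": {"commands": [[[0, 0, 30], [0, 0, 0]], [[0, 0, 0], [0, 0, 0]], [[0, 0, 0], [0, 0, 0]]]}}

```text
t: 29.8
tcp_pos: [0.5741, 0.3218, 0.1549]
tcp_rot: [0.736, 0.677, -0.003, 0.001]
wrist_force: [0.1, -0.5, -0.5]
opening: 0.702
finger_force: 0.0
```

```bash
python3 -c "
from h import *
to(.576,.3226,.052,1.487)"
```

```text
t 29.8 tcp [0.5741 0.3218 0.1549] yaw 1.4869 shift in cur frame [  1.5   2.2 102.9] in final [  0.9   1.8 102.9] turn [-0.003  0.006 -0.   ]
```

Emit:
{"fn": "arm_command", "kwargs": {"commands": [[[1, 2, 30], [-0.003, 0.005, 0]], [[0, 0, 35], [0, 0, 0]], [[0, 0, 28], [0, 0, 0]], [[0, 0, 10], [0, 0, 0]], [[0, 0, 0], [0, 0, 0]]]}}

```text
t: 30.3
tcp_pos: [0.5778, 0.3225, 0.0539]
tcp_rot: [0.737, 0.676, 0.001, 0.0]
wrist_force: [-0.7, -0.1, -0.0]
opening: 0.699
finger_force: 0.0
```

Emit:
{"fn": "arm_command", "kwargs": {"commands": [[[0, 0, 0], [0, 0, 0]], [[0, 0, 0], [0, 0, 0]], [[0, 0, 0], [0, 0, 0]], [[0, 0, 0], [0, 0, 0]], [[0, 0, 0], [0, 0, 0]]], "gripper": 0, "force": 40}}

```text
t: 30.8
tcp_pos: [0.5803, 0.3248, 0.0574]
tcp_rot: [0.736, 0.677, 0.005, 0.001]
wrist_force: [0.2, -0.3, 6.6]
opening: 0.222
finger_force: 42.5
```

Emit:
{"fn": "arm_command", "kwargs": {"commands": [[[0, 0, 0], [0, 0, 0]], [[0, 0, 0], [0, 0, 0]]]}}

```text
t: 31.0
tcp_pos: [0.5802, 0.3248, 0.0574]
tcp_rot: [0.736, 0.677, 0.004, 0.001]
wrist_force: [-0.1, -1.0, 5.8]
opening: 0.222
finger_force: 42.5
```

```bash
python3 -c "
from h import *
to(.6245,.0895,.0575,1.487)"
```

```text
t 31.0 tcp [0.5802 0.3248 0.0574] yaw 1.4871 shift in cur frame [-230.8   63.8   -0.7] in final [-2.308e+02  6.380e+01 -1.000e-01] turn [ 0.008 -0.005  0.   ]
```

Emit:
{"fn": "arm_command", "kwargs": {"commands": [[[0, 0, -30], [0, 0, 0]], [[0, 0, -40], [0, 0, 0]], [[-18, 5, 0], [0, 0, 0]], [[-39, 11, 0], [0, 0, 0]], [[-39, 11, 0], [0, 0, 0]]]}}

```text
t: 31.5
tcp_pos: [0.5967, 0.2252, 0.1247]
tcp_rot: [0.735, 0.678, 0.003, 0.001]
wrist_force: [0.5, -0.1, -2.1]
opening: 0.225
finger_force: 41.3
```

Emit:
{"fn": "arm_command", "kwargs": {"commands": [[[-39, 11, 0], [0, 0, 0]], [[-39, 11, 0], [0, 0, 0]], [[-39, 11, 0], [0, 0, 0]], [[-17, 4, 0], [0, 0, 0]], [[0, 0, 0], [0, 0, 0]]]}}

```text
t: 32.0
tcp_pos: [0.6224, 0.0865, 0.1239]
tcp_rot: [0.737, 0.675, 0.002, 0.001]
wrist_force: [-0.3, 0.4, -2.6]
opening: 0.222
finger_force: 41.3
```

Emit:
{"fn": "arm_command", "kwargs": {"commands": [[[0, 0, 25], [0, 0, 0]], [[0, 0, 25], [0, 0, 0]], [[0, 0, 5], [0, 0, 0]], [[0, 0, 0], [0, 0, 0]], [[0, 0, 0], [0, 0, 0]]]}}

```text
t: 32.5
tcp_pos: [0.6237, 0.0903, 0.0706]
tcp_rot: [0.736, 0.677, 0.003, 0.001]
wrist_force: [0.3, -0.3, -1.4]
opening: 0.218
finger_force: 41.3
```

```bash
python3 -c "
from h import *
to(.6249,.0903,.0624,1.487);print(observe()['wrist_force'])"
```

```text
t 32.5 tcp [0.6237 0.0903 0.0706] yaw 1.4877 shift in cur frame [0.  1.2 8.2] in final [0.1 1.2 8.2] turn [ 0.006 -0.003  0.001]
[ 0.28870153 -0.32865538 -1.39067497]
```

Emit:
{"fn": "arm_command", "kwargs": {"commands": [[[0, 1, 4], [0.005, -0.003, 0]], [[0, 0, 2], [0, 0, 0]], [[0, 0, 1], [0, 0, 0]], [[0, 0, 0], [0, 0, 0]], [[0, 0, 0], [0, 0, 0]]]}}

```text
t: 33.0
tcp_pos: [0.6242, 0.0894, 0.063]
tcp_rot: [0.736, 0.677, 0.0, 0.0]
wrist_force: [0.1, -0.1, -2.6]
opening: 0.219
finger_force: 41.3
```

```bash
python3 -c "
from h import *
to(.6249,.0903,.0624,1.487);print(observe()['wrist_force'])"
```

```text
t 33.0 tcp [0.6242 0.0894 0.063 ] yaw 1.4867 shift in cur frame [1.  0.6 0.6] in final [1.  0.6 0.6] turn [ 0. -0. -0.]
[ 0.13104938 -0.06323651 -2.57040265]
```

Emit:
{"fn": "arm_command", "kwargs": {"commands": [[[0, 0, 0.8], [0, 0, 0]], [[0, 0, 0], [0, 0, 0]]]}}

```text
t: 33.2
tcp_pos: [0.6244, 0.0894, 0.0625]
tcp_rot: [0.736, 0.677, 0.0, 0.0]
wrist_force: [0.5, -0.0, 1.4]
opening: 0.22
finger_force: 41.6
```

Emit:
{"fn": "arm_command", "kwargs": {"commands": [[[0, 0, 0], [0, 0, 0]], [[0, 0, 0], [0, 0, 0]], [[0, 0, 0], [0, 0, 0]], [[0, 0, 0], [0, 0, 0]], [[0, 0, 0], [0, 0, 0]]], "gripper": 0.72}}

```text
t: 33.7
tcp_pos: [0.6242, 0.0894, 0.0621]
tcp_rot: [0.736, 0.677, 0.0, 0.0]
wrist_force: [-0.1, 0.3, 0.9]
opening: 0.718
finger_force: 0.0
```

Emit:
{"fn": "arm_command", "kwargs": {"commands": [[[0, 0, -20], [0, 0, 0]], [[0, 0, -40], [0, 0, 0]], [[0, 0, -50], [0, 0, 0]], [[0, 0, -22], [0, 0, 0]], [[0, 0, 0], [0, 0, 0]]]}}

```text
t: 34.2
tcp_pos: [0.6276, 0.0898, 0.2]
tcp_rot: [0.736, 0.677, 0.004, 0.003]
wrist_force: [0.1, 0.1, -0.2]
opening: 0.719
finger_force: 0.0
```

Emit:
{"fn": "arm_command", "kwargs": {"commands": [[[0, 0, 0], [0, 0, 0]], [[0, 0, 0], [0, 0, 0]]]}}

```text
t: 34.4
tcp_pos: [0.6228, 0.0893, 0.1919]
tcp_rot: [0.736, 0.677, -0.001, -0.001]
wrist_force: [0.9, -0.4, -0.2]
opening: 0.721
finger_force: 0.0
```

Run:
```python
from h import *
to(.496,.3357,.036,1.55)
C=cam("wrist"); im,d=snapshot("wrist"); cv2.imwrite("pics/w6.png",im[...,::-1]); P=cloud("wrist",d,C)
for n,(x,y),z0,z1 in[("mandtop",(.624,.089),.09,.112)]:
    q=P[(d>0)&(P[...,2]>z0)&(P[...,2]<z1)&(np.hypot(P[...,0]-x,P[...,1]-y)<.032)]
    if len(q)>5: print(n,len(q),q.mean(0).round(4),cv2.minAreaRect((q[:,:2]*1000).astype(np.float32)))
```

```text
t 34.4 tcp [0.6228 0.0893 0.1919] yaw 1.4868 shift in cur frame [ 235.  -146.5  156.2] in final [ 243.7 -131.9  155.9] turn [-0.003  0.001 -0.063]
mandtop 791 [0.6224 0.0873 0.0993] ((622.265625, 86.42716217041016), (18.320016860961914, 18.435068130493164), 81.19601440429688)
```

The mandrel is back within about 3 mm. The caddy is next.

Emit:
{"fn": "arm_command", "kwargs": {"commands": [[[0, 0, 0], [0, 0, -0.063]], [[40, -22, 0], [0, 0, 0]], [[41, -22, 0], [0, 0, 0]], [[41, -22, 0], [0, 0, 0]], [[41, -22, 0], [0, 0, 0]]]}}

```text
t: 34.95
tcp_pos: [0.5376, 0.255, 0.1918]
tcp_rot: [0.715, 0.699, -0.002, -0.001]
wrist_force: [0.3, 0.4, 0.5]
opening: 0.718
finger_force: 0.0
```

Emit:
{"fn": "arm_command", "kwargs": {"commands": [[[41, -22, 0], [0, 0, 0]], [[40, -22, 0], [0, 0, 0]], [[0, 0, 40], [0, 0, 0]], [[0, 0, 0], [0, 0, 0]], [[0, 0, 0], [0, 0, 0]]]}}

```text
t: 35.45
tcp_pos: [0.4955, 0.3349, 0.1515]
tcp_rot: [0.714, 0.7, -0.003, -0.001]
wrist_force: [0.1, 0.7, 0.8]
opening: 0.723
finger_force: 0.0
```

```bash
python3 -c "
from h import *
to(.496,.3357,.036,1.55)"
```

```text
t 35.45 tcp [0.4955 0.3349 0.1515] yaw 1.5501 shift in cur frame [  1.3   1.  115.5] in final [  0.9   0.4 115.5] turn [-0.005  0.004  0.   ]
```

Emit:
{"fn": "arm_command", "kwargs": {"commands": [[[1, 0.5, 35], [-0.005, 0.004, 0]], [[0, 0, 35], [0, 0, 0]], [[0, 0, 33], [0, 0, 0]], [[0, 0, 12], [0, 0, 0]], [[0, 0, 0], [0, 0, 0]]]}}

```text
t: 35.95
tcp_pos: [0.4977, 0.3358, 0.0377]
tcp_rot: [0.715, 0.699, 0.001, 0.0]
wrist_force: [-0.6, -0.3, 0.7]
opening: 0.724
finger_force: 0.0
```

Emit:
{"fn": "arm_command", "kwargs": {"commands": [[[0, 0, 0], [0, 0, 0]], [[0, 0, 0], [0, 0, 0]], [[0, 0, 0], [0, 0, 0]], [[0, 0, 0], [0, 0, 0]], [[0, 0, 0], [0, 0, 0]]], "gripper": 0, "force": 30}}

```text
t: 36.45
tcp_pos: [0.5001, 0.3384, 0.0414]
tcp_rot: [0.714, 0.7, 0.005, 0.001]
wrist_force: [1.0, -0.7, 6.8]
opening: 0.482
finger_force: 32.2
```

Emit:
{"fn": "arm_command", "kwargs": {"commands": [[[0, 0, 0], [0, 0, 0]], [[0, 0, 0], [0, 0, 0]]]}}

```text
t: 36.65
tcp_pos: [0.5001, 0.3384, 0.0414]
tcp_rot: [0.714, 0.7, 0.005, 0.001]
wrist_force: [0.5, -1.6, 7.0]
opening: 0.484
finger_force: 32.2
```

```bash
python3 -c "
from h import *
to(.616,-.0215,.046,1.55)"
```

```text
t 36.65 tcp [0.5001 0.3384 0.0414] yaw 1.5501 shift in cur frame [-357.4  123.4   -5.6] in final [-357.4  123.4   -4.6] turn [ 0.009 -0.006  0.   ]
```

Emit:
{"fn": "arm_command", "kwargs": {"commands": [[[0, 0, -30], [0, 0, -0.04]], [[0, 0, -40], [0, 0, 0]], [[0, 0, -40], [0, 0, 0]], [[0, 0, 0], [0, 0, 0]], [[-20, 6, 0], [0, 0, 0]]]}}

```text
t: 37.15
tcp_pos: [0.5047, 0.3194, 0.1513]
tcp_rot: [0.7, 0.715, 0.006, 0.001]
wrist_force: [-0.2, -0.2, -2.3]
opening: 0.485
finger_force: 31.3
```

Emit:
{"fn": "arm_command", "kwargs": {"commands": [[[-40, 12, 0], [0, 0, 0]], [[-40, 12, 0], [0, 0, 0]], [[-40, 12, 0], [0, 0, 0]], [[-40, 12, 0], [0, 0, 0]], [[-40, 12, 0], [0, 0, 0]]]}}

```text
t: 37.65
tcp_pos: [0.5673, 0.1168, 0.1477]
tcp_rot: [0.7, 0.714, 0.003, 0.0]
wrist_force: [0.7, 0.4, -1.5]
opening: 0.484
finger_force: 31.3
```

Emit:
{"fn": "arm_command", "kwargs": {"commands": [[[-40, 12, 0], [0, 0, 0]], [[-40, 12, 0], [0, 0, 0]], [[-40, 12, 0], [0, 0, 0]], [[-20, 7, 0], [0, 0, 0]], [[0, 0, 0], [0, 0, 0]]]}}

```text
t: 38.15
tcp_pos: [0.6137, -0.0238, 0.1473]
tcp_rot: [0.702, 0.713, 0.003, 0.001]
wrist_force: [-0.6, 0.6, -1.2]
opening: 0.483
finger_force: 31.3
```

Emit:
{"fn": "arm_command", "kwargs": {"commands": [[[0, 0, 30], [0, 0, 0]], [[0, 0, 30], [0, 0, 0]], [[0, 0, 25], [0, 0, 0]], [[0, 0, 0], [0, 0, 0]], [[0, 0, 0], [0, 0, 0]]]}}

```text
t: 38.65
tcp_pos: [0.6129, -0.0195, 0.0625]
tcp_rot: [0.7, 0.714, 0.003, -0.001]
wrist_force: [0.6, 0.3, -1.5]
opening: 0.483
finger_force: 31.2
```

```bash
python3 -c "
from h import *
to(.616,-.020,.0464,1.59);print(observe()['wrist_force'])"
```

```text
t 38.65 tcp [ 0.6129 -0.0195  0.0625] yaw 1.5907 shift in cur frame [-0.6  3.  16.2] in final [-0.5  3.1 16.1] turn [ 0.003 -0.004  0.001]
[ 0.60400286  0.30735924 -1.49486012]
```

Emit:
{"fn": "arm_command", "kwargs": {"commands": [[[0, 3, 8], [0.003, -0.004, 0]], [[0, 0, 5], [0, 0, 0]], [[0, 0, 2], [0, 0, 0]], [[0, 0, 0], [0, 0, 0]], [[0, 0, 0], [0, 0, 0]]]}}

```text
t: 39.15
tcp_pos: [0.6171, -0.0205, 0.0485]
tcp_rot: [0.7, 0.714, 0.001, 0.001]
wrist_force: [0.5, -0.2, -1.2]
opening: 0.487
finger_force: 31.3
```

```bash
python3 -c "
from h import *
to(.616,-.020,.0464,1.59);print(observe()['wrist_force'])"
```

```text
t 39.15 tcp [ 0.6171 -0.0205  0.0485] yaw 1.5897 shift in cur frame [ 0.5 -1.1  2.1] in final [ 0.5 -1.1  2.1] turn [ 0.003  0.    -0.   ]
[ 0.48256993 -0.21009664 -1.18522558]
```

Emit:
{"fn": "arm_command", "kwargs": {"commands": [[[0, -1, 1.5], [0, 0, 0]], [[0, 0, 0.8], [0, 0, 0]], [[0, 0, 0], [0, 0, 0]]]}}

```text
t: 39.45
tcp_pos: [0.6161, -0.0206, 0.0465]
tcp_rot: [0.7, 0.714, 0.001, 0.001]
wrist_force: [-0.7, -0.4, 3.2]
opening: 0.483
finger_force: 31.7
```

Emit:
{"fn": "arm_command", "kwargs": {"commands": [[[0, 0, 0], [0, 0, 0]], [[0, 0, 0], [0, 0, 0]], [[0, 0, 0], [0, 0, 0]], [[0, 0, 0], [0, 0, 0]], [[0, 0, 0], [0, 0, 0]]], "gripper": 0.8}}

```text
t: 39.95
tcp_pos: [0.616, -0.0204, 0.0458]
tcp_rot: [0.7, 0.714, 0.001, 0.001]
wrist_force: [0.1, 0.2, 0.4]
opening: 0.803
finger_force: 0.0
```

Emit:
{"fn": "arm_command", "kwargs": {"commands": [[[0, 0, -20], [0, 0, 0]], [[0, 0, -40], [0, 0, 0]], [[0, 0, -50], [0, 0, 0]], [[0, 0, -40], [0, 0, 0]], [[0, 0, 0], [0, 0, 0]]]}}

```text
t: 40.45
tcp_pos: [0.6206, -0.0207, 0.2044]
tcp_rot: [0.7, 0.714, 0.005, 0.006]
wrist_force: [0.7, 0.1, 0.4]
opening: 0.808
finger_force: 0.0
```

Emit:
{"fn": "arm_command", "kwargs": {"commands": [[[0, 0, 0], [0, 0, 0]], [[0, 0, 0], [0, 0, 0]]]}}

```text
t: 40.65
tcp_pos: [0.6145, -0.0203, 0.1943]
tcp_rot: [0.7, 0.714, -0.0, -0.0]
wrist_force: [-0.4, 0.5, -0.5]
opening: 0.801
finger_force: 0.0
```

Run:
```python
from h import *
to(.407,.3288,.036,1.55)
C=cam("wrist"); im,d=snapshot("wrist"); P=cloud("wrist",d,C); cv2.imwrite("pics/w7.png",im[...,::-1])
for n,(x,y),z0,z1 in[("mandtop",(.624,.089),.09,.112),("caddytop",(.615,-.022),.066,.078)]:
    q=P[(d>0)&(P[...,2]>z0)&(P[...,2]<z1)&(np.hypot(P[...,0]-x,P[...,1]-y)<.032)]
    if len(q)>5: print(n,len(q),q.mean(0).round(4),cv2.minAreaRect((q[:,:2]*1000).astype(np.float32)))
```

```text
t 40.65 tcp [ 0.6145 -0.0203  0.1943] yaw 1.5898 shift in cur frame [ 353.  -200.8  158.4] in final [ 344.7 -214.7  158.3] turn [-0.   -0.    0.04]
mandtop 1055 [0.6221 0.0853 0.0996] ((622.1324462890625, 85.67428588867188), (18.486427307128906, 18.545154571533203), 43.37251663208008)
caddytop 3028 [ 0.6146 -0.0212  0.0719] ((614.8026733398438, -23.415613174438477), (42.013099670410156, 42.442115783691406), 1.1765228509902954)
```

The caddy is back within 1 mm. Now the jar.

Emit:
{"fn": "arm_command", "kwargs": {"commands": [[[0, 0, 0], [0, 0, 0.04]], [[39, -24, 0], [0, 0, 0]], [[38, -24, 0], [0, 0, 0]], [[38, -24, 0], [0, 0, 0]], [[38, -24, 0], [0, 0, 0]]], "gripper": 0.9}}

```text
t: 41.2
tcp_pos: [0.5205, 0.1354, 0.1932]
tcp_rot: [0.715, 0.699, -0.001, -0.0]
wrist_force: [0.2, 1.0, 0.8]
opening: 0.902
finger_force: 0.0
```

Emit:
{"fn": "arm_command", "kwargs": {"commands": [[[38, -24, 0], [0, 0, 0]], [[38, -24, 0], [0, 0, 0]], [[38, -24, 0], [0, 0, 0]], [[38, -24, 0], [0, 0, 0]], [[40, -23, 0], [0, 0, 0]]]}}

```text
t: 41.7
tcp_pos: [0.4056, 0.3294, 0.1932]
tcp_rot: [0.715, 0.7, -0.001, 0.001]
wrist_force: [0.3, 1.0, 0.4]
opening: 0.898
finger_force: 0.0
```

Emit:
{"fn": "arm_command", "kwargs": {"commands": [[[0, 0, 40], [0, 0, 0]], [[0, 0, 0], [0, 0, 0]], [[0, 0, 0], [0, 0, 0]]]}}

```text
t: 42.0
tcp_pos: [0.4063, 0.3277, 0.1531]
tcp_rot: [0.714, 0.7, -0.002, 0.001]
wrist_force: [0.3, 0.5, 0.4]
opening: 0.9
finger_force: 0.0
```

```bash
python3 -c "
from h import *
to(.407,.3288,.036,1.55)"
```

```text
t 42.0 tcp [0.4063 0.3277 0.1531] yaw 1.5502 shift in cur frame [  1.6   0.9 117.1] in final [  1.1   0.7 117.1] turn [-0.002  0.004  0.   ]
```

Emit:
{"fn": "arm_command", "kwargs": {"commands": [[[1, 0.5, 35], [-0.002, 0.004, 0]], [[0, 0, 35], [0, 0, 0]], [[0, 0, 33], [0, 0, 0]], [[0, 0, 13], [0, 0, 0]], [[0, 0, 0], [0, 0, 0]]]}}

```text
t: 42.5
tcp_pos: [0.4084, 0.3287, 0.0381]
tcp_rot: [0.715, 0.699, 0.001, -0.0]
wrist_force: [0.4, -0.2, 0.0]
opening: 0.897
finger_force: 0.0
```

Emit:
{"fn": "arm_command", "kwargs": {"commands": [[[0, 0, 0], [0, 0, 0]], [[0, 0, 0], [0, 0, 0]], [[0, 0, 0], [0, 0, 0]], [[0, 0, 0], [0, 0, 0]], [[0, 0, 0], [0, 0, 0]]], "gripper": 0, "force": 30}}

```text
t: 43.0
tcp_pos: [0.4104, 0.3315, 0.0418]
tcp_rot: [0.714, 0.7, 0.005, 0.0]
wrist_force: [-1.7, -1.4, 6.6]
opening: 0.485
finger_force: 29.8
```

Emit:
{"fn": "arm_command", "kwargs": {"commands": [[[0, 0, 0], [0, 0, 0]], [[0, 0, 0], [0, 0, 0]]]}}

```text
t: 43.2
tcp_pos: [0.4104, 0.3315, 0.0417]
tcp_rot: [0.714, 0.7, 0.005, 0.0]
wrist_force: [-1.6, -0.5, 6.7]
opening: 0.48
finger_force: 29.8
```

```bash
python3 -c "
from h import *
to(.565,.039,.045,1.55)"
```

```text
t 43.2 tcp [0.4104 0.3315 0.0417] yaw 1.5502 shift in cur frame [-289.2  160.7   -3.9] in final [-289.2  160.7   -3.3] turn [ 0.007 -0.006  0.   ]
```

Emit:
{"fn": "arm_command", "kwargs": {"commands": [[[0, 0, -30], [0, 0, 0]], [[0, 0, -45], [0, 0, 0]], [[-18, 10, 0], [0, 0, 0]], [[-36, 20, 0], [0, 0, 0]], [[-36, 20, 0], [0, 0, 0]]]}}

```text
t: 43.7
tcp_pos: [0.4575, 0.2388, 0.1156]
tcp_rot: [0.714, 0.701, 0.004, 0.001]
wrist_force: [0.7, 0.5, -1.2]
opening: 0.485
finger_force: 31.2
```

Emit:
{"fn": "arm_command", "kwargs": {"commands": [[[-36, 20, 0], [0, 0, 0]], [[-36, 20, 0], [0, 0, 0]], [[-36, 20, 0], [0, 0, 0]], [[-36, 20, 0], [0, 0, 0]], [[-35, 20, 0], [0, 0, 0]]]}}

```text
t: 44.2
tcp_pos: [0.5537, 0.0563, 0.1146]
tcp_rot: [0.714, 0.7, 0.003, 0.001]
wrist_force: [-0.0, 0.8, -2.4]
opening: 0.482
finger_force: 31.2
```

Emit:
{"fn": "arm_command", "kwargs": {"commands": [[[-18, 11, 0], [0, 0, 0]], [[0, 0, 0], [0, 0, 0]], [[0, 0, 30], [0, 0, 0]], [[0, 0, 20], [0, 0, 0]], [[0, 0, 0], [0, 0, 0]]]}}

```text
t: 44.7
tcp_pos: [0.5601, 0.0406, 0.0608]
tcp_rot: [0.714, 0.7, 0.0, -0.002]
wrist_force: [-0.8, -0.2, -1.8]
opening: 0.479
finger_force: 31.2
```

Emit:
{"fn": "arm_command", "kwargs": {"commands": [[[0, 0, 0], [0, 0, 0]]]}}

```text
t: 44.8
tcp_pos: [0.5632, 0.0406, 0.064]
tcp_rot: [0.714, 0.7, 0.003, -0.0]
wrist_force: [0.4, -0.2, -1.4]
opening: 0.482
finger_force: 31.2
```

```bash
python3 -c "
from h import *
to(.565,.0415,.0467,1.55);print(observe()['wrist_force'])"
```

```text
t 44.8 tcp [0.5632 0.0406 0.064 ] yaw 1.5506 shift in cur frame [ 0.8  1.8 17.3] in final [ 0.9  1.8 17.3] turn [ 0.003 -0.004  0.001]
[ 0.39269393 -0.2220198  -1.4034361 ]
```

Emit:
{"fn": "arm_command", "kwargs": {"commands": [[[1, 2, 8], [0.003, -0.004, 0]], [[0, 0, 5], [0, 0, 0]], [[0, 0, 2.5], [0, 0, 0]], [[0, 0, 0], [0, 0, 0]], [[0, 0, 0], [0, 0, 0]]]}}

```text
t: 45.3
tcp_pos: [0.5659, 0.0409, 0.0486]
tcp_rot: [0.714, 0.7, 0.0, 0.0]
wrist_force: [0.6, -0.6, -0.7]
opening: 0.485
finger_force: 31.2
```

```bash
python3 -c "
from h import *
to(.565,.0415,.0467,1.55);print(observe()['wrist_force'])"
```

```text
t 45.3 tcp [0.5659 0.0409 0.0486] yaw 1.5498 shift in cur frame [ 0.6 -0.9  1.9] in final [ 0.6 -0.9  1.9] turn [ 0.001  0.    -0.   ]
[ 0.56341587 -0.55071628 -0.72120768]
```

Emit:
{"fn": "arm_command", "kwargs": {"commands": [[[0.5, -1, 1.5], [0, 0, 0]], [[0, 0, 0.7], [0, 0, 0]], [[0, 0, 0], [0, 0, 0]]]}}

```text
t: 45.6
tcp_pos: [0.5651, 0.0414, 0.0469]
tcp_rot: [0.714, 0.7, 0.001, 0.001]
wrist_force: [-2.6, -0.1, 3.5]
opening: 0.481
finger_force: 31.5
```

Emit:
{"fn": "arm_command", "kwargs": {"commands": [[[0, 0, 0], [0, 0, 0]], [[0, 0, 0], [0, 0, 0]], [[0, 0, 0], [0, 0, 0]], [[0, 0, 0], [0, 0, 0]], [[0, 0, 0], [0, 0, 0]]], "gripper": 0.75}}

```text
t: 46.1
tcp_pos: [0.5649, 0.0414, 0.0462]
tcp_rot: [0.714, 0.7, 0.0, 0.0]
wrist_force: [-0.9, 0.3, -0.1]
opening: 0.75
finger_force: 0.0
```

Emit:
{"fn": "arm_command", "kwargs": {"commands": [[[0, 0, -20], [0, 0, 0]], [[0, 0, -40], [0, 0, 0]], [[0, 0, -50], [0, 0, 0]], [[0, 0, -50], [0, 0, 0]], [[-50, 0, 0], [0, 0, 0]]]}}

```text
t: 46.6
tcp_pos: [0.5697, -0.0049, 0.2159]
tcp_rot: [0.712, 0.702, 0.007, 0.006]
wrist_force: [2.5, -1.0, 0.7]
opening: 0.75
finger_force: 0.0
```

Emit:
{"fn": "arm_command", "kwargs": {"commands": [[[-50, 0, -20], [0, 0, 0]], [[-40, 0, 0], [0, 0, 0]], [[0, 0, 0], [0, 0, 0]], [[0, 0, 0], [0, 0, 0]]]}}

```text
t: 47.0
tcp_pos: [0.5615, -0.0956, 0.2247]
tcp_rot: [0.715, 0.699, 0.0, 0.0]
wrist_force: [0.4, 0.9, 0.7]
opening: 0.746
finger_force: 0.0
```

Run:
```python
from h import *
for n in("wrist","top"):
  C=cam(n); im,d=snapshot(n); P=cloud(n,d,C); cv2.imwrite(f"pics/{n}8.png",im[...,::-1])
  for k,(x,y),z0,z1 in[("jarcap",(.563,.038),.092,.112),("mandtop",(.624,.089),.09,.112),("caddytop",(.615,-.022),.066,.078),("block",(.498,-.327),.063,.077)]:
    q=P[(d>0)&(P[...,2]>z0)&(P[...,2]<z1)&(np.hypot(P[...,0]-x,P[...,1]-y)<.032)]
    if len(q)>5: print(n,k,len(q),q.mean(0).round(4),cv2.minAreaRect((q[:,:2]*1000).astype(np.float32)))
```

```text
wrist jarcap 2330 [0.5623 0.0345 0.0997] ((562.3919677734375, 33.44503402709961), (25.624813079833984, 34.53626251220703), 88.33155059814453)
wrist caddytop 3077 [ 0.6134 -0.0232  0.0719] ((614.7274169921875, -23.56342887878418), (42.20433807373047, 41.98259735107422), 0.837124764919281)
top jarcap 177 [0.5604 0.0397 0.0993] ((560.806396484375, 39.651954650878906), (32.22803497314453, 34.29616928100586), 33.604496002197266)
top mandtop 57 [0.6202 0.0874 0.099 ] ((620.435302734375, 87.75305938720703), (17.956212997436523, 16.827173233032227), 4.895490646362305)
top caddytop 224 [ 0.6131 -0.0204  0.0717] ((613.3887329101562, -21.8203067779541), (43.498756408691406, 38.377197265625), 1.0633231401443481)
top block 286 [ 0.497  -0.3249  0.0695] ((497.6826171875, -325.357666015625), (41.83291244506836, 41.18873596191406), 84.06958770751953)
```

View pics/wrist8.png

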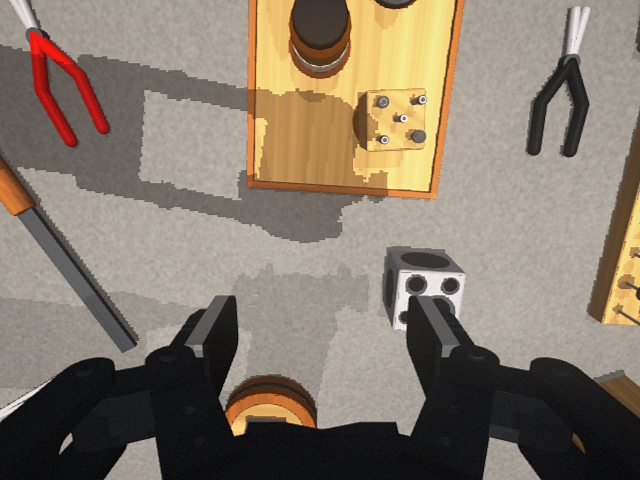

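View pics/top8.png

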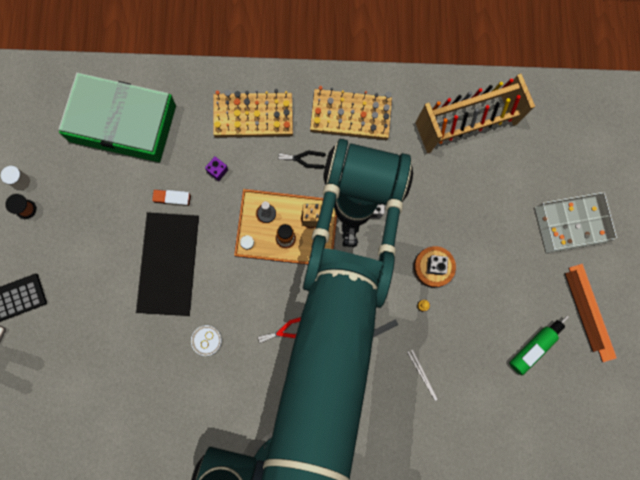

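The block is on the stump at (437,265). The jar, mandrel and caddy stand back on their spots, within 3 mm by the same camera. The tin, weight and bar look unmoved, and the gripper is clear. Handing in.

```bash
python3 -c "
from rig import *
print(hand_in())"
```

```text
the job is handed in; nothing more can be done
None
```

The job is handed in (no verdict came back): in the last pictures the doming block is upright within about 2 mm of the stump's centre, and the jar, mandrel and caddy stand released within about 4 mm of their starting places.

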